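# Fit the water filter cartridge

### The job

Take the filter cartridge from the cutting board and fit it in the counter-top water filter: lower its two lugs into the collar's slots, push it in against the spring, turn it clockwise (seen from above) about a quarter turn to the stop, then let it spring up into its lock and let go. Be gentle: the plastic cracks if the cartridge is pressed or wrenched against the filter with more than 30 N on the way in and round, or 50 N at the stop. Leave the other things on the counter where they are.

Things in the scene. Friction and masses are not known exactly. Their poses are not given: they have to be found in the camera images.
- cartridge_mid (a point): Filter cartridge, loose, standing upright, 117 mm tall, about 0.2 kg; this point is on its axis 58 mm above its underside, z up. Going up: grey round stem 44 mm across (nose tapered to 34 mm over the lowest 7 mm) to 46 mm; white round body 52 mm across to 80 mm; grip bar to 117 mm. A half turn about z makes no difference.
- cartridge_grip (a point): Middle of the cartridge's grey grip bar, on its axis 98 mm above its underside. The bar is 56 mm long along x (in line with the lugs), 20 mm thick along y (pinch it across y) and spans 80 to 117 mm above the underside.
- cartridge_lugs (a point): Point on the cartridge's axis 21 mm above its underside, at the middle of its two lugs. They stick out of the stem along +x and -x, reach 32 mm from the axis, are 14 mm wide and span 16 to 26 mm above the underside.
- filter_unit: White counter-top water filter, fixed, upright: casing 120 mm square, 72 mm tall, with a 90 mm tall tank behind (+x, from 59 to 114 mm from the origin). Origin on the socket's axis at counter height. In the casing's top is a steel collar 96 mm across with a 47 mm bore and two slots for the lugs along the casing's +x and -x, each 19 mm wide and reaching 35 mm from the axis.
- collar_top (a point): Nominal top of the collar, on the socket's axis, 80 mm above the filter's origin. The collar is height-adjustable: with all inside it (slots, ridges, spring, floor, lock) it sits up to 7 mm higher or lower from unit to unit. That is not measured (this point does not show it) and must be felt. With the cartridge's underside 16 mm below the collar's real top, its lugs enter the slots.
- spring_top (a point): Nominal top of the spring plunger in the socket, on the axis, 30 mm below the collar's top (and moving with it); it meets the cartridge's underside. 1250 N/m, no preload. Pushed down 10 mm (12.5 N) the lugs get clear below the collar's ridges and the cartridge can turn; at 12.5 mm (15.6 N) it meets a hard floor. So it turns freely only at about 12.5 to 15.5 N.
- locked_seat (a point): Where the cartridge's underside nominally is when locked, 34 mm below the collar's top. Under the ridges it turns clockwise from above by 80 degrees (1.40 rad), 5 degrees of play, to a stop; anticlockwise is blocked. There are notches 6 mm deep: let up, the cartridge springs up into them and is locked (5 N left in the spring). Let up earlier it stays stuck under a ridge.
- salt_shaker_mid (a point): White salt shaker, 68 mm tall, 38 mm across, standing on the board: to be left alone. Point half-way up its axis.
- spice_jar_mid (a point): Small jar with a black cap, 85 mm tall, 44 mm across, standing on the board: to be left alone. Point half-way up its axis.
- mug: Blue mug, 90 mm tall, 80 mm across, to be left alone. Origin at the centre of its underside.
- bowl: Yellow plastic bowl, 65 mm tall, 150 mm across, to be left alone. Origin at the centre of its underside.
- spatula: Spatula lying on the counter, to be left alone.
- board: Wooden cutting board, fixed, 260 mm (x) by 200 mm (y), 18 mm thick; origin at the centre of its underside.
Not all that is in view belongs to the job. Leave any red look-alike of the part that bears cartridge_mid alone.

How it is judged:
By the outcome, as a careful person would: the job done as asked, in the order asked, and still so for the second after the job is handed in, with the robot touching nothing.
It also fails if it takes over 64 s, if anything falls off the work surface, if the arm or the gripper's body presses on something with over 40 N, if the wrist force passes 120 N, or if a joint passes its speed limit or range.

### The arm

A 6-joint arm with a two-finger parallel gripper is mounted at the origin on the work surface. World frame = base frame: x ahead of the robot, y to its left, z up, the work surface at z = 0. Lengths are in m, angles in degrees, forces in N, time in s.
With the tool pointing down it reaches from about 0.375 to 0.9 m from the base axis. Payload 3.1 kg.
Tool frame: the origin (TCP) lies on the centre line of the jaws, within the pads' length; the fingertips stand 8 mm ahead of it and the grasp point (between the pads) lies 11 mm behind it; y points along the fingers, x is the direction in which the jaws open and shut, and the axes are right-handed (so a half turn about y gives the same grasp; the last joint's range is limited). The gripper opens to 87 mm and grips with 3 to 60 N. Pads are 19 mm wide; open, the fingers measure 117 mm over their backs; the gripper's body (75 mm by 190 mm) begins 51 mm behind the grasp point.
Start: joints at [-78.925, 30.224, 82.088, -0, 67.689, -10.227], TCP at [0.227, -0.582, 0.195] pointing down, gripper open.
Joint ranges: [-176.69, 176.69], [-43.24, 126.21], [12.49, 139.97], [-82, 262], [0, 151.66], [-163.58, 163.58]. Speed limits (degrees/s): [159.86, 159.86, 180, 180, 180, 180].

### API

Orientations are given as a 3x3 rotation matrix whose columns are the frame's x, y, z axes.
In Python, from rig import read_state, imaging, job, spotter gives the robot as it stands.
- The arm moves only by the tool apply_moves, never from a script. Its argument "steps" is a list of rows, each an object of numbers: "x", "y", "z": the shift along the world's x, y, z in mm; "spin": the turn about the world's z in rad. In form: [{"x": .., "y": .., "z": .., "spin": ..}, ...]. A call has 1 to 12 rows; each row shifts and turns the pose as measured when the row begins; what a row does not reach is not made up. A row lasts 1/10 s, in which the tool goes at most 50 mm and 8.59 degrees, less where a joint would pass 70% of its speed; a pose out of reach is approached as far as the arm can. A call is refused whole if a number of a shift passes 50 or a number of a turn 0.15, either way. A call with a gripper value outside its range is refused whole. "grip" is the finger opening in mm, from 0 to 87, set as the call begins (left out, the last holds). The fingers move at their own pace and stop on an object; the grip force is fixed at half the most. Time passes only in rows, so rows that do not move let the fingers close. It gives the time, the measured TCP pose, the force and the opening at its end, in the units of the state.
- read_state(): the state, without advancing time (a new reading comes with each control period).
- imaging.capture(name): name is "scene" or "top"; returns the picture (480x640x3 uint8, red, green, blue); there is no depth.
- imaging.camera_params(name): a dict with "fov_y" (degrees; the focal length in pixels is half the picture's height over the tangent of half this angle, whatever the lens; pixels are square), "cx", "cy" (the principal point, pixels), "R" (3x3) and "t" (3): a world point X has camera coordinates R X + t. Camera axes: x right, y down, z forward; pixel columns grow to the right and rows downward; lengths in m; the calibration is good to about 2 mm. A picture is of the moment at which its call begins. camera_params takes no time and is no camera call.
- job.hand_in(): hands the job in, once; it reports no verdict.
Trained networks look in the newest picture that a camera, given by its name, has taken for a name from the list of things; names that differ only in an ending like _2 or _b are one class to them, and where a whole thing is asked for, a point or a joint stands for the part that bears it (a point fixed in the world has none). Each returns a list of dicts, best first, with "score" (0 to 1); they miss things now and then, are a little off and sometimes report something else, mostly with a low value. They report only what shows in the picture. A call takes as long as a camera call. They do not tell look-alikes from the thing itself.
- spotter.cut_out(name, camera): "mask" (480x640 bool, what is visible of it) and "rect" ([left, top, width, height] in pixels, round what is visible of it).
The state is a dict: "time_s": time; "joint_positions": joint angles; "qvel": joint speeds; "tau": joint torques, N m; "position": TCP position; "tcp_rot": TCP orientation; "force": force on the tool from outside, world axes, zero at the start; "moment": the same for the moment, N m; "opening": opening from 0.0 (shut) to 1.0 (fully open).
Only numpy, scipy, OpenCV 4.12 (cv2) and the standard library are available. Lean on these libraries where they do the work, as an engineer would, in place of code of your own. Each camera call takes 0.05 s, during which the arm holds its last target.

## Working session

There is one attempt and no reset: what is moved stays moved. The work goes in short steps, Python scripts to look and compute and a tool call to move; the robot and the scene stay as the last step left them, time stands still between calls to the robot, and variables do not carry over. Pictures are saved under pics/ and viewed, and the job is handed in when it is done.

Besides the shell and the picture viewer there is one more tool, called after "Emit:" as name(argument=value, ...) on one line, values as JSON. apply_moves: Moves the arm, as the interface text tells. Its arguments: {"type":"object","properties":{"steps":{"type":"array"},"grip":{"type":"number"}},"required":["steps"]}

```bash
mkdir -p pics
python3 - <<'E'
from rig import read_state, imaging, spotter
import cv2, numpy as np
for c in ("scene","top"):
    im=imaging.capture(c); cv2.imwrite(f"pics/{c}0.png",im[:,:,::-1])
    p=imaging.camera_params(c); print(c,p)
    for n in ("cartridge_mid","filter_unit"):
        for d in spotter.cut_out(n,c): 
            ys,xs=np.nonzero(d["mask"]); print(c,n,d["score"],d["rect"],xs.mean(),ys.mean())
print(read_state())
E
```

```text
scene {'fov_y': 42.88659134474861, 'cx': 322.2847346347553, 'cy': 236.90984900366036, 'R': array([[-0.13697657,  0.99056433,  0.00444175],
       [ 0.64133403,  0.09210011, -0.76171401],
       [-0.75493582, -0.10148833, -0.64789817]]), 't': array([ 0.14361712, -0.30193239,  1.87912377])}
scene cartridge_mid 0.82 [143.6, 224.1, 33.2, 50.7] 157.47427502338635 247.92048643592142
scene cartridge_mid 0.72 [221.7, 191.5, 27.5, 49.5] 233.64814814814815 217.63888888888889
scene filter_unit 0.72 [222.1, 190.4, 21.6, 52.8] 233.52777777777777 217.15740740740742
scene filter_unit 0.61 [361.6, 201.6, 71.1, 75.2] 393.7910194860209 238.19486020898051
top {'fov_y': 56.52540855289326, 'cx': 320.4716119412184, 'cy': 232.12721065573461, 'R': array([[ 0.01187354, -0.99986984, -0.01092368],
       [-0.99711501, -0.01102034, -0.07510133],
       [ 0.07497117,  0.01178388, -0.99711607]]), 't': array([-0.08235775,  0.5717641 ,  1.09477862])}
top cartridge_mid 0.69 [455.6, 189.2, 34.2, 21.2] 470.49493243243245 201.0033783783784
top cartridge_mid 0.64 [398.7, 232.5, 23.4, 31.6] 410.12820512820514 247.7909270
[... 257 characters left out ...]
.21112297e+01, -4.02279153e-04,
        6.76890110e+01, -1.02286436e+01]), 'qvel': array([ 0.0206466 , -0.07616447, -0.07216807,  0.01685934,  0.01629061,
       -0.05845291]), 'tau': array([ 7.13059962e-04, -4.39565742e+01, -1.76549846e+01,  6.32252404e-02,
        5.50644659e-02, -1.05082661e-04]), 'position': array([ 0.22704209, -0.58199301,  0.19498583]), 'tcp_rot': array([[ 3.63341260e-01, -1.58370727e-04,  9.31656108e-01],
       [-9.31655795e-01,  7.75151427e-04,  3.63341270e-01],
       [-7.79717182e-04, -9.99999687e-01,  1.34097490e-04]]), 'force': array([-0.05713905,  0.75061608,  0.50948578]), 'moment': array([ 0.01558015,  0.03043756, -0.02324107]), 'opening': 0.9951276731382367}
```

View pics/scene0.png

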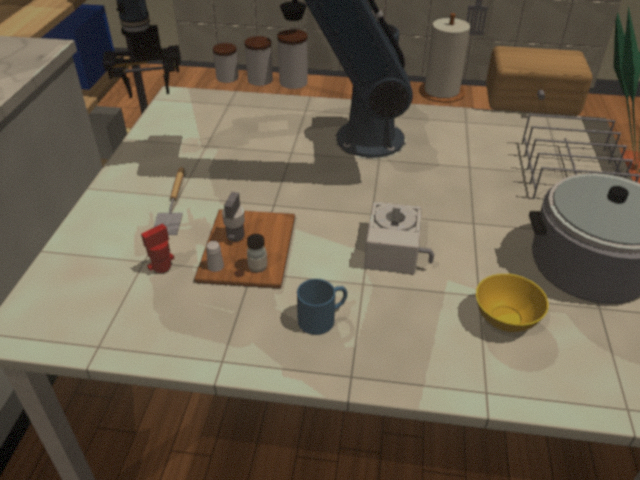

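View pics/top0.png

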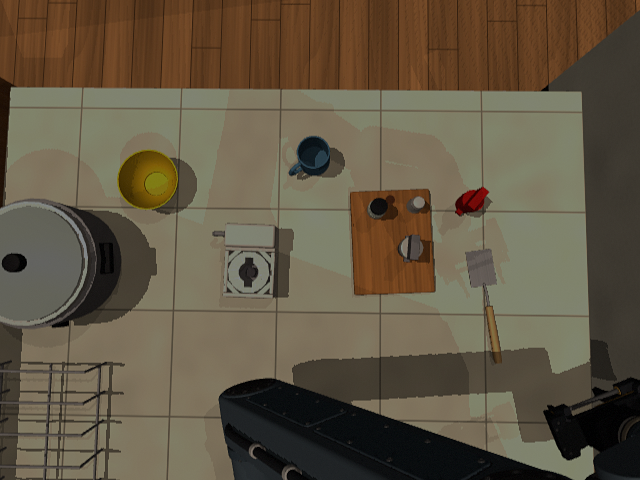

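Run:
```python
import cv2
a=cv2.imread("pics/top0.png")[150:330,200:520]
cv2.imwrite("pics/topc.png",cv2.resize(a,None,fx=2.5,fy=2.5,interpolation=cv2.INTER_CUBIC))
a=cv2.imread("pics/scene0.png")[160:300,120:260]
cv2.imwrite("pics/scc.png",cv2.resize(a,None,fx=4,fy=4,interpolation=cv2.INTER_CUBIC))
```

```text
(no output)
```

View pics/topc.png

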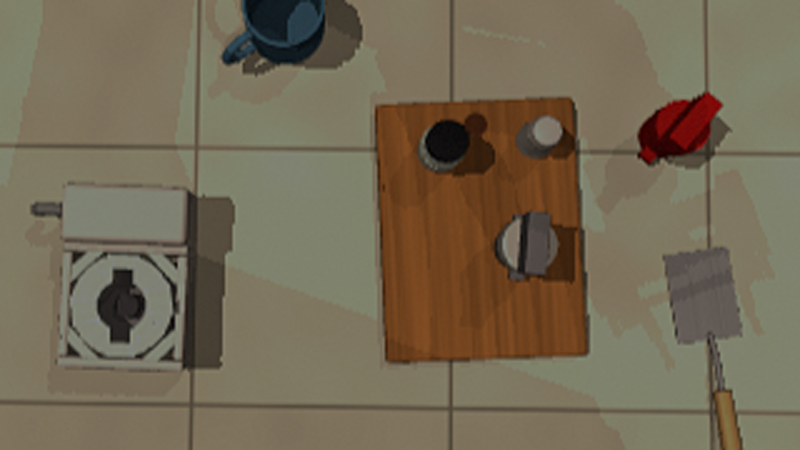

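View pics/scc.png

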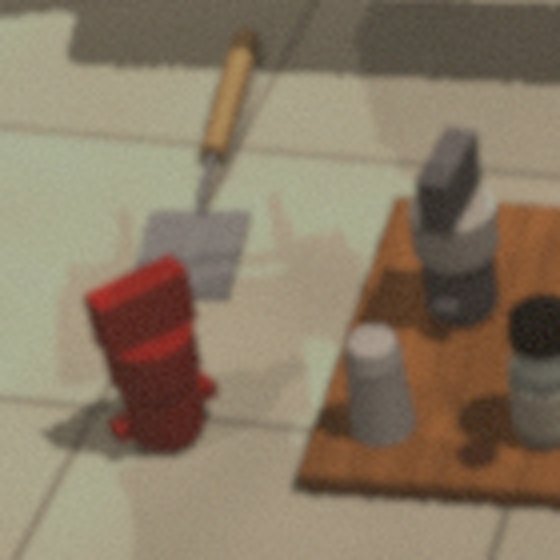

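Candidates for the cartridge: the red look-alike at top (470,201) and scene (157,248), and the grey/white part standing on the board at top (411,247) and scene (234,217). The grey/white one fits the description: grey stem, white body, grey bar. Next I'll fit poses.

```bash
cat > h.py <<'E'
import numpy as np, cv2
from rig import imaging
def K(c):
    p=imaging.camera_params(c); f=240/np.tan(np.radians(p["fov_y"]/2)); return p,f
def proj(c,X):
    p,f=K(c); X=np.atleast_2d(X)@p["R"].T+p["t"]; return np.c_[p["cx"]+f*X[:,0]/X[:,2],p["cy"]+f*X[:,1]/X[:,2]]
def ray(c,uv,z):
    p,f=K(c); d=p["R"].T@np.array([(uv[0]-p["cx"])/f,(uv[1]-p["cy"])/f,1]); o=-p["R"].T@p["t"]
    return o+d*(z-o[2])/d[2]
def circ(r,z,n=40):
    a=np.linspace(0,2*np.pi,n,endpoint=False); return np.c_[r*np.cos(a),r*np.sin(a),np.full(n,z)]
def box(x0,x1,y0,y1,z0,z1): return np.array([[x,y,z] for x in(x0,x1) for y in(y0,y1) for z in(z0,z1)])
CART=[np.r_[circ(.017,0),circ(.022,.007)],np.r_[circ(.022,.007),circ(.022,.046)],np.r_[circ(.026,.046),circ(.026,.080)],
 box(-.028,.028,-.01,.01,.08,.117),box(-.032,.032,-.007,.007,.016,.026)]
UNIT=[box(-.06,.06,-.06,.06,0,.072),box(.059,.114,-.06,.06,0,.09)]
def pose(parts,x,y,z,a):
    R=np.array([[np.cos(a),-np.sin(a),0],[np.sin(a),np.cos(a),0],[0,0,1]]); return [P@R.T+[x,y,z] for P in parts]
def hulls(c,parts,S=4):
    return [cv2.convexHull((proj(c,P)*S+S/2).astype(np.float32)).round().astype(np.int32) for P in parts]
def mask(c,parts,S=4):
    m=np.zeros((480*S,640*S),np.uint8)
    for h in hulls(c,parts,S): cv2.fillConvexPoly(m,h,1)
    return m
def draw(c,im,parts,S,roi,name,col=(0,255,0)):
    x0,y0,x1,y1=roi; b=cv2.resize(im[y0:y1,x0:x1],None,fx=S,fy=S,interpolation=cv2.INTER_CUBIC)
    for P in parts:
        h=((proj(c,P)+.5-[x0,y0])*S).astype(np.float32); cv2.polylines(b,[cv2.convexHull(h).round().astype(np.int32)],True,col,1)
    cv2.imwrite(name,b)
E
python3 - <<'E'
from h import *
from rig import spotter
from scipy.optimize import minimize
for c,u in(("top",[(352,190),(431,189),(434,292),(355,295)]),("scene",[(216,210),(295,213),(281,286),(197,281)])):
    print(c,[ray(c,p,.018)[:2].round(4) for p in u])
T={}
for c in("top","scene"): imaging.capture(c)
def get(n,c,near):
    L=spotter.cut_out(n,c); return min(L,key=lambda d:np.hypot(d["rect"][0]+d["rect"][2]/2-near[0],d["rect"][1]+d["rect"][3]/2-near[1]))["mask"]
def fit(parts,n,near,z,x0,az):
    M={c:cv2.resize(get(n,c,near[c]).astype(np.uint8),None,fx=4,fy=4,interpolation=cv2.INTER_NEAREST) for c in near}
    def cost(v):
        s=0
        for c in M:
            m=mask(c,pose(parts,v[0]/1e3,v[1]/1e3,z,v[2])); s-=(m&M[c]).sum()/(m|M[c]).sum()
        return s
    r=min((minimize(cost,[x0[0]*1e3,x0[1]*1e3,a],method="Nelder-Mead",options=dict(initial_simplex=np.array([[x0[0]*1e3,x0[1]*1e3,a]]*4)+np.array([[0,0,0],[8,0,0],[0,8,0],[0,0,.2]]))) for a in az),key=lambda r:r.fun)
    print(n,list(near),r.x,r.fun); return r.x
x0=ray("top",(411,247),.08); 
for near in ({"top":(411,247),"scene":(234,217)},{"top":(411,247)},{"scene":(234,217)}):
    v=fit(CART,"cartridge_mid",near,.018,x0,(-.6,0,.6))
    np.save("cart_%d_%s.npy"%(len(near),list(near)[0]),v)
x1=ray("top",(249,271),.08)
for near in ({"top":(249,261),"scene":(394,238)},{"top":(249,261)}):
    u=fit(UNIT,"filter_unit",near,0,x1,(-.1,.1)); np.save("unit_%d.npy"%len(near),u)
v=np.load("cart_2_top.npy");u=np.load("unit_2.npy")
imt=cv2.imread("pics/top0.png");ims=cv2.imread("pics/scene0.png")
pc=pose(CART,v[0]/1e3,v[1]/1e3,.018,v[2]);pu=pose(UNIT+[circ(.0235,.08),circ(.048,.08),box(-.035,.035,-.0095,.0095,.08,.0801)],u[0]/1e3,u[1]/1e3,0,u[2])
draw("top",imt,pc,8,(370,210,450,285),"pics/a.png");draw("scene",ims,pc,8,(200,180,270,250),"pics/b.png")
draw("top",imt,pu,7,(200,215,290,300),"pics/c.png");draw("scene",ims,pu,6,(350,190,450,285),"pics/d.png")
E
python3 -c "
import cv2,numpy as np
L=[cv2.imread(f'pics/{k}.png') for k in 'abcd']
L=[cv2.resize(i,(400,300)) if 0 else cv2.copyMakeBorder(i,0,max(0,600-i.shape[0]),0,max(0,640-i.shape[1]),0)[:600,:640] for i in L]
cv2.imwrite('pics/ab.png',cv2.resize(np.hstack(L[:2]),(800,375)));cv2.imwrite('pics/cd.png',cv2.resize(np.hstack(L[2:]),(800,375)))"
```

```text
top [array([ 0.6803, -0.154 ]), array([ 0.6849, -0.3528]), array([ 0.4274, -0.3584]), array([ 0.4176, -0.1632])]
scene [array([ 0.4359, -0.3614]), array([ 0.4192, -0.1577]), array([ 0.6839, -0.1437]), array([ 0.695 , -0.3339])]Traceback (most recent call last):
  File "<stdin>", line 21, in <module>
  File "<stdin>", line 17, in fit
  File "<stdin>", line 17, in <genexpr>
    res = _minimize_neldermead(fun, x0, args, callback, bounds=bounds,
                               **options)
    fxr = func(xr)
    fx = function(np.copy(x), *(wrapper_args + args))
  File "<stdin>", line 15, in cost
  File "h.py", line 22, in mask
    for h in hulls(c,parts,S): cv2.fillConvexPoly(m,h,1)
             ~~~~~^^^^^^^^^^^
  File "h.py", line 19, in hulls
    return [cv2.convexHull((proj(c,P)*S+S/2).astype(np.float32)).round().astype(np.int32) for P in parts]
                            ~~~~^^^^^
  File "h.py", line 6, in proj
    p,f=K(c); X=np.atleast_2d(X)@p["R"].T+p["t"]; return np.c_[p["cx"]+f*X[:,0]/X[:,2],p["cy"]+f*X[:,1]/X[:,2]]
        ~^^^
  File "h.py", line 4, in K
    p=imaging.camera_params(c); f=240/np.tan(np.radians(p["fov_y"]/2)); return p,f
ValueError: time passes only in moves, steps and waits
[ WARN:0@0.020] global loadsave.cpp:275 findDecoder imread_('pics/a.png'): can't open/read file: check file path/integrity
[ WARN:0@0.020] global loadsave.cpp:275 findDecoder imread_('pics/b.png'): can't open/read file: check file path/integrity
[ WARN:0@0.020] global loadsave.cpp:275 findDecoder imread_('pics/c.png'): can't open/read file: check file path/integrity
[ WARN:0@0.020] global loadsave.cpp:275 findDecoder imread_('pics/d.png'): can't open/read file: check file path/integrity
Traceback (most recent call last):
AttributeError: 'NoneType' object has no attribute 'shape'
```

The repeated `camera_params` calls were refused, so I'll cache the parameters.

```bash
python3 - <<'E'
s=open('h.py').read()
s=s.replace('''def K(c):
    p=imaging''','''import functools
@functools.lru_cache
def K(c):
    p=imaging''')
open('h.py','w').write(s)
E
cat > fit.py <<'E'
from h import *
from rig import spotter, read_state
from scipy.optimize import minimize
for c in("top","scene"): imaging.capture(c)
def get(n,c,near):
    L=spotter.cut_out(n,c); return min(L,key=lambda d:np.hypot(d["rect"][0]+d["rect"][2]/2-near[0],d["rect"][1]+d["rect"][3]/2-near[1]))["mask"]
G={}
for n,c,q in(("cartridge_mid","top",(411,247)),("cartridge_mid","scene",(234,217)),("filter_unit","top",(249,261)),("filter_unit","scene",(394,238))): G[n,c]=get(n,c,q)
print(read_state()["time_s"])
def fit(parts,n,near,z,x0,az):
    M={c:cv2.resize(G[n,c].astype(np.uint8),None,fx=4,fy=4,interpolation=cv2.INTER_NEAREST) for c in near}
    def cost(v):
        s=0
        for c in M:
            m=mask(c,pose(parts,v[0]/1e3,v[1]/1e3,z,v[2])); s-=(m&M[c]).sum()/(m|M[c]).sum()
        return s
    r=min((minimize(cost,[x0[0]*1e3,x0[1]*1e3,a],method="Nelder-Mead",options=dict(initial_simplex=np.array([[x0[0]*1e3,x0[1]*1e3,a]]*4)+np.array([[0,0,0],[8,0,0],[0,8,0],[0,0,.2]]))) for a in az),key=lambda r:r.fun)
    print(n,list(near),r.x,r.fun); return r.x
x0=ray("top",(411,247),.08); 
for near in (["top","scene"],["top"],["scene"]):
    w=fit(CART,"cartridge_mid",near,.018,x0,(-.6,0,.6)); v=w if len(near)==2 else v
x1=ray("top",(249,271),.08)
for near in (["top","scene"],["top"],["scene"]):
    w=fit(UNIT,"filter_unit",near,0,x1,(-.1,.1)); u=w if len(near)==2 else u
np.save("v.npy",v);np.save("u.npy",u)
imt=cv2.imread("pics/top0.png");ims=cv2.imread("pics/scene0.png")
pc=pose(CART,v[0]/1e3,v[1]/1e3,.018,v[2]);pu=pose(UNIT+[circ(.0235,.08),circ(.048,.08),box(-.035,.035,-.0095,.0095,.08,.0801)],u[0]/1e3,u[1]/1e3,0,u[2])
draw("top",imt,pc,8,(370,210,450,285),"pics/a.png");draw("scene",ims,pc,8,(200,180,270,250),"pics/b.png")
draw("top",imt,pu,7,(200,215,290,300),"pics/c.png");draw("scene",ims,pu,6,(350,190,450,285),"pics/d.png")
E
python3 fit.py
cat > mon.py <<'E'
import cv2,numpy as np
L=[cv2.imread(f'pics/{k}.png') for k in 'abcd']
L=[cv2.copyMakeBorder(i,0,max(0,600-i.shape[0]),0,max(0,640-i.shape[1]),0)[:600,:640] for i in L]
cv2.imwrite('pics/ab.png',cv2.resize(np.hstack(L[:2]),(800,375)));cv2.imwrite('pics/cd.png',cv2.resize(np.hstack(L[2:]),(800,375)))
E
python3 mon.py
```

```text
Traceback (most recent call last):
  File "fit.py", line 8, in <module>
    for n,c,q in(("cartridge_mid","top",(411,247)),("cartridge_mid","scene",(234,217)),("filter_unit","top",(249,261)),("filter_unit","scene",(394,238))): G[n,c]=get(n,c,q)
                                                                                                                                                                  ~~~^^^^^^^
  File "fit.py", line 6, in get
    L=spotter.cut_out(n,c); return min(L,key=lambda d:np.hypot(d["rect"][0]+d["rect"][2]/2-near[0],d["rect"][1]+d["rect"][3]/2-near[1]))["mask"]
                                   ~~~^^^^^^^^^^^^^^^^^^^^^^^^^^^^^^^^^^^^^^^^^^^^^^^^^^^^^^^^^^^^^^^^^^^^^^^^^^^^^^^^^^^^^^^^^^^^^^^^^^
ValueError: min() iterable argument is empty
[ WARN:0@0.012] global loadsave.cpp:275 findDecoder imread_('pics/a.png'): can't open/read file: check file path/integrity
[ WARN:0@0.012] global loadsave.cpp:275 findDecoder imread_('pics/b.png'): can't open/read file: check file path/integrity
[ WARN:0@0.012] global loadsave.cpp:275 findDecoder imread_('pics/c.png'): can't open/read file: check file path/integrity
[ WARN:0@0.012] global loadsave.cpp:275 findDecoder imread_('pics/d.png'): can't open/read file: check file path/integrity
Traceback (most recent call last):
  File "mon.py", line 3, in <module>
    L=[cv2.copyMakeBorder(i,0,max(0,600-i.shape[0]),0,max(0,640-i.shape[1]),0)[:600,:640] for i in L]
                                        ^^^^^^^
AttributeError: 'NoneType' object has no attribute 'shape'
```

```bash
python3 - <<'E'
s=open('fit.py').read()
i=s.index("def get");j=s.index("G={}")
s=s[:i]+'''def get(n,c,near):
    f=lambda d:np.hypot(d["rect"][0]+d["rect"][2]/2-near[0],d["rect"][1]+d["rect"][3]/2-near[1])
    for _ in range(5):
        L=[d for d in spotter.cut_out(n,c) if f(d)<15]
        if L: return min(L,key=f)["mask"]
        imaging.capture(c)
'''+s[j:]
open('fit.py','w').write(s)
E
python3 fit.py; python3 mon.py
```

```text
1.1
cartridge_mid ['top', 'scene'] [ 5.33442166e+02 -2.86928375e+02 -6.86027797e-02] -1.8050943104099346
cartridge_mid ['top'] [ 5.34411666e+02 -2.87755956e+02 -3.56566398e-02] -0.9248534987935195
cartridge_mid ['scene'] [ 5.29779334e+02 -2.86243524e+02  3.41654824e-03] -0.9172695365661485
filter_unit ['top', 'scene'] [ 4.70970385e+02  9.53873523e+01 -2.23050737e-02] -1.882125965638791
filter_unit ['top'] [ 4.71545894e+02  9.34621300e+01 -2.88944171e-02] -0.966188839093867
filter_unit ['scene'] [ 4.67720924e+02  9.55797868e+01 -2.09910896e-02] -0.9333000166583375
```

View pics/ab.png

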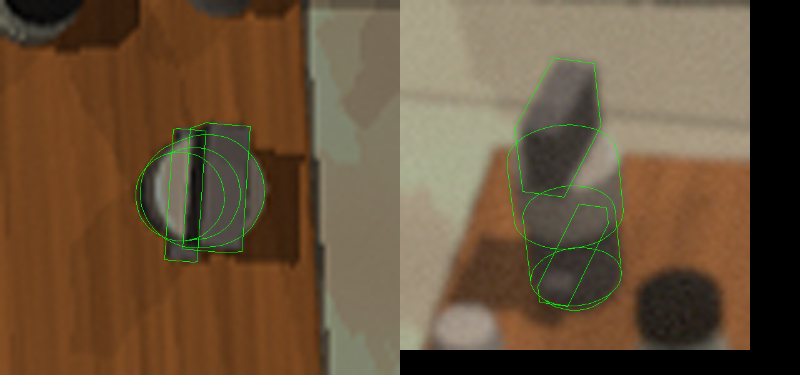

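View pics/cd.png

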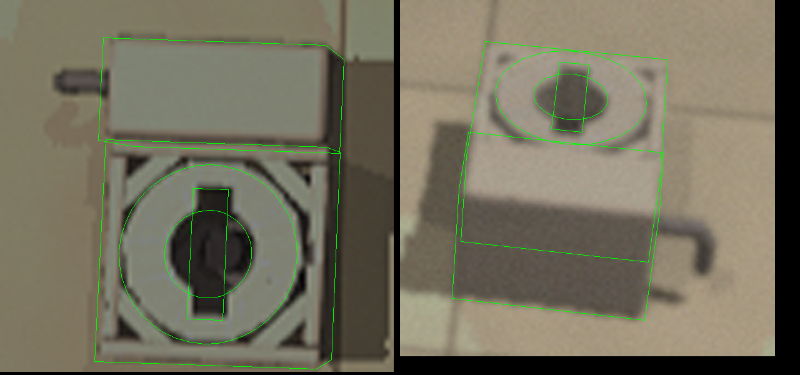

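Run:
```python
from h import *
v=np.load("v.npy");u=np.load("u.npy")
imt=cv2.imread("pics/top0.png")
pc=pose([CART[2],CART[3],CART[4]],v[0]/1e3,v[1]/1e3,.018,v[2]);pu=pose([box(-.06,.06,-.06,.06,.072,.0721),circ(.0235,.08),circ(.048,.08),box(-.035,.035,-.0095,.0095,.08,.0801)],u[0]/1e3,u[1]/1e3,0,u[2])
draw("top",imt,pu,10,(215,240,285,300),"pics/c.png",(0,0,255))
draw("top",imt,pc,15,(390,225,435,270),"pics/a.png",(0,0,255))
print(ray("top",(250,260),.08)-ray("top",(251,260),.08))
```

```text
[-2.77418253e-05  2.36402480e-03  0.00000000e+00]
```

View pics/c.png

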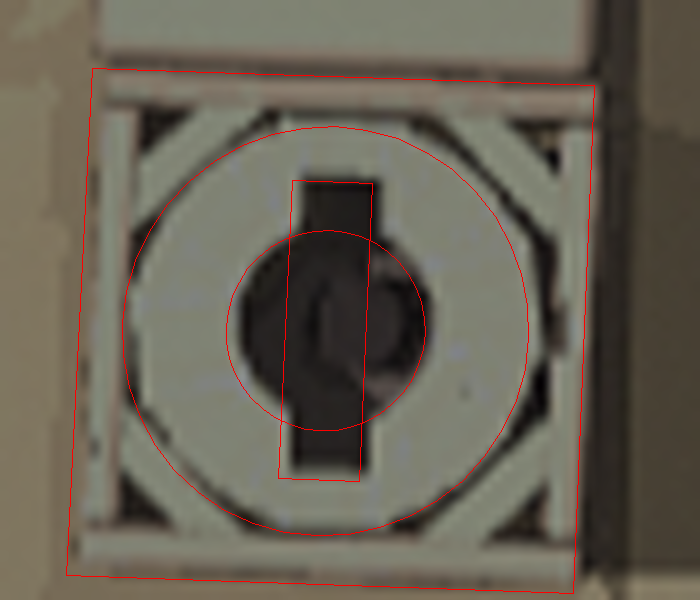

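View pics/a.png

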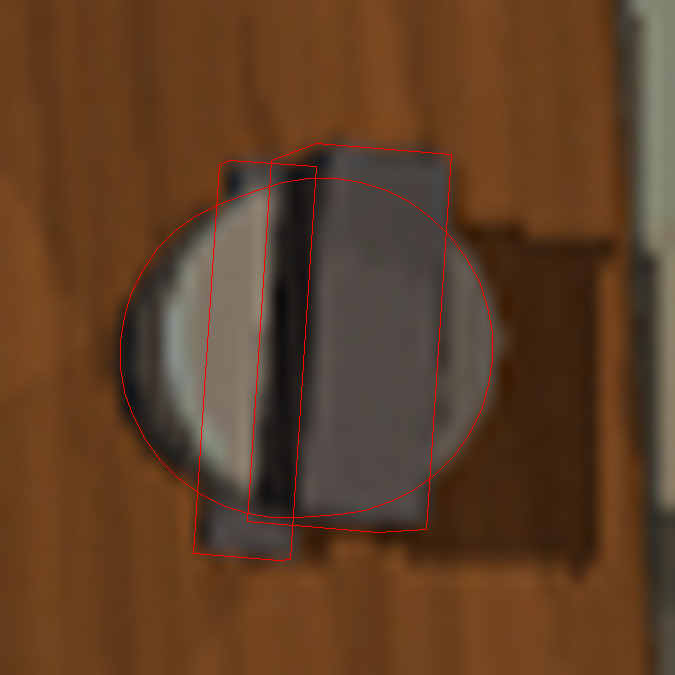

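Pictures: in top, the bar is at about (413–420, 235–260) px with yaw about −0.055 rad. The collar bore centre is about 1 px right of the drawn fit. The part at top (411,247) has white body, grey bar and grey stem with lugs, so it is the right one. Jaw yaw goes to +87° so joint 6 stays in range for the final turn. Now the approach.

Emit:
apply_moves(steps=[{"x": 17,"y": 16,"z": 0,"spin": 0.15},{"x": 17,"y": 16,"z": 0,"spin": 0.15},{"x": 17,"y": 16,"z": 0,"spin": 0.15},{"x": 17,"y": 16,"z": 0,"spin": 0.15},{"x": 17,"y": 16,"z": 0,"spin": 0.15},{"x": 17,"y": 16,"z": 0,"spin": 0.15},{"x": 17,"y": 16,"z": 0,"spin": 0.15},{"x": 17,"y": 16,"z": 0,"spin": 0.15},{"x": 17,"y": 16,"z": 0,"spin": 0.15},{"x": 17,"y": 16,"z": 0,"spin": 0.15},{"x": 17,"y": 16,"z": 0,"spin": 0.15},{"x": 17,"y": 16,"z": 0,"spin": 0.15}], grip=70)

```text
time_s: 2.3
position: [0.4357, -0.3863, 0.196]
tcp_rot: [[0.821, 0.004, -0.571], [0.571, -0.001, 0.821], [0.003, -1.0, -0.003]]
force: [0.1, -0.4, 0.2]
opening: 0.802
```

Emit:
apply_moves(steps=[{"x": 15,"y": 15,"z": 0,"spin": 0.14},{"x": 15,"y": 15,"z": 0,"spin": 0.14},{"x": 15,"y": 15,"z": 0,"spin": 0.14},{"x": 15,"y": 15,"z": 0,"spin": 0.14},{"x": 15,"y": 15,"z": 0,"spin": 0.14},{"x": 15,"y": 15,"z": 0,"spin": 0.14},{"x": 8,"y": 8,"z": 0,"spin": 0.07},{"x": 0,"y": 0,"z": 0,"spin": 0}])

```text
time_s: 3.1
position: [0.54, -0.2816, 0.1966]
tcp_rot: [[0.009, 0.005, -1.0], [1.0, 0.003, 0.009], [0.003, -1.0, -0.005]]
force: [-0.1, -0.2, 0.6]
opening: 0.805
```

Run:
```python
from h import *
from rig import read_state
s=read_state(); print(s["time_s"],s["position"],s["tcp_rot"].round(3).tolist(),s["force"],s["joint_positions"].round(1))
for c in("top","scene"):
    im=imaging.capture(c)[:,:,::-1].copy(); cv2.imwrite(f"pics/{c}1.png",im)
    print(proj(c,s["position"]))
a=cv2.imread("pics/top1.png")[190:320,340:480];b=cv2.imread("pics/scene1.png")[150:280,170:310]
cv2.imwrite("pics/e.png",np.hstack([cv2.resize(i,None,fx=2.85,fy=2.85,interpolation=2) for i in(a,b)]))
```

```text
3.1 [ 0.54000099 -0.28158355  0.19657219] [[0.009, 0.005, -1.0], [1.0, 0.003, 0.009], [0.003, -1.0, -0.005]] [-0.10868509 -0.23803954  0.58819941] [ -38.2   28.8   84.5    0.4   66.5 -127.8]
[[417.51485267 242.45922231]]
[[229.51354831 178.47174113]]
```

View pics/e.png

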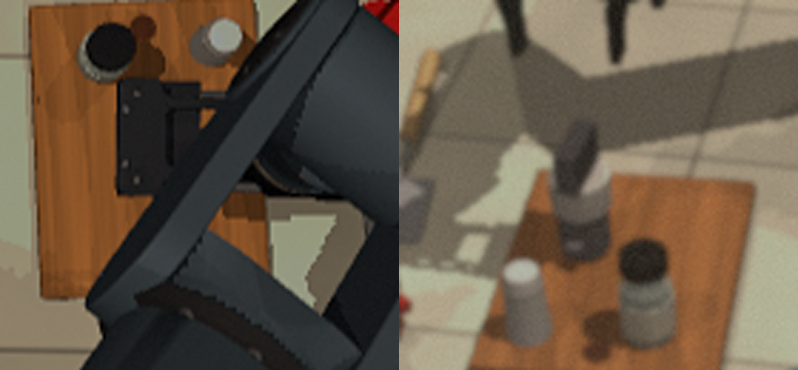

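Run:
```python
import cv2
a=cv2.imread("pics/scene1.png")[80:280,140:340]
a=cv2.resize(a,None,fx=3,fy=3,interpolation=2);cv2.circle(a,(int((229.5-140+.5)*3),int((178.5-80+.5)*3)),4,(0,0,255),1)
cv2.imwrite("pics/f.png",a)
```

```text
(no output)
```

View pics/f.png

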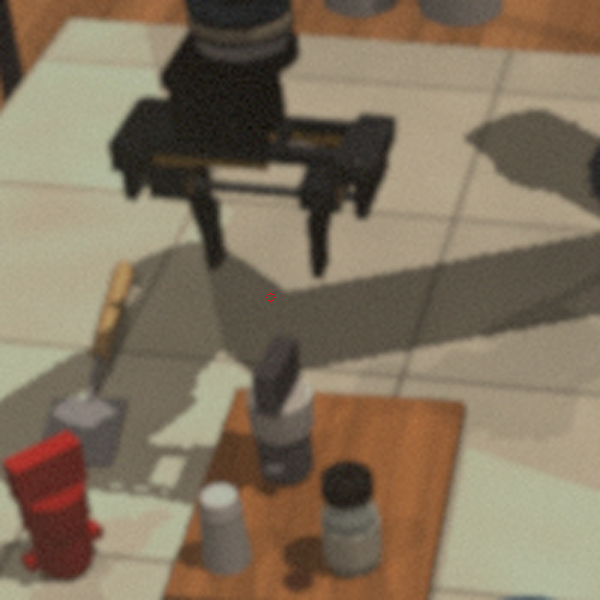

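Run:
```python
from h import *
# gripper model in tool frame with axis along tool y, jaw x
def grip(pos,yaw,op):
    P=[box(-op/2-.015,-op/2,-.0095,.0095,-.008,.062),box(op/2,op/2+.015,-.0095,.0095,-.008,.062),box(-.095,.095,-.0375,.0375,.062,.12)]
    return pose(P,*pos,yaw)
for k,pos,yaw,op in((0,(.227,-.582,.195),np.radians(-68.7),.087),(1,(.54,-.2816,.1966),np.radians(89.5),.07)):
    for c in("scene","top"):
        im=cv2.imread(f"pics/{c}{k}.png"); g=grip(pos,yaw,op)
        for h in hulls(c,g,1): cv2.polylines(im,[h],True,(0,255,0),1)
        q=proj(c,pos)[0].astype(int); x0=min(max(0,q[0]-70),640-140);y0=min(max(0,q[1]-70),480-140)
        cv2.imwrite(f"pics/g{c}{k}.png",cv2.resize(im[y0:y0+140,x0:x0+140],None,fx=2.1,fy=2.1,interpolation=2)); print(k,c,q,x0,y0)
L=[cv2.imread(f"pics/g{c}{k}.png") for k in(0,1) for c in("scene","top")]
cv2.imwrite("pics/g.png",np.vstack([np.hstack(L[:2]),np.hstack(L[2:])]))
```

```text
0 scene [149 103] 79 33
0 top [565 397] 495 327
1 scene [229 178] 159 108
1 top [417 242] 347 172
```

View pics/g.png

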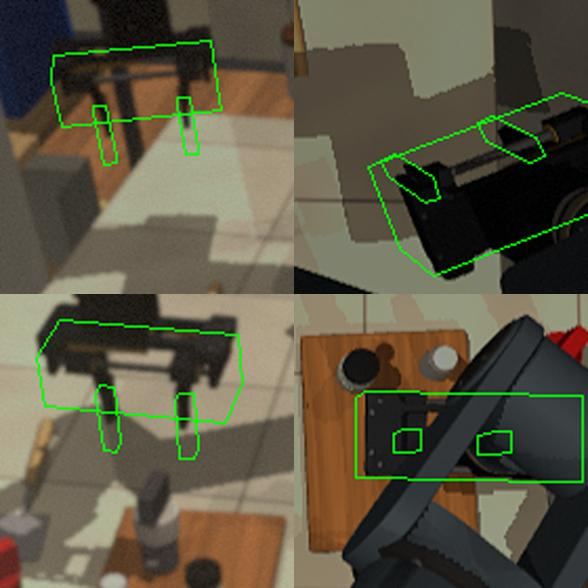

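The scene view shows the fingertips at about (229,170), roughly 12 px above the predicted row. The horizontal position agrees. I'll correct x, y and yaw, go down part way, then look again.

Emit:
apply_moves(steps=[{"x": -4,"y": -3,"z": 0,"spin": -0.04},{"x": -3,"y": -3,"z": -12,"spin": 0},{"x": 0,"y": 0,"z": -12,"spin": 0},{"x": 0,"y": 0,"z": -12,"spin": 0},{"x": 0,"y": 0,"z": -12,"spin": 0},{"x": 0,"y": 0,"z": 0,"spin": 0}])

```text
time_s: 3.8
position: [0.5284, -0.2912, 0.1433]
tcp_rot: [[0.06, 0.002, -0.998], [0.998, 0.004, 0.06], [0.004, -1.0, -0.002]]
force: [-0.7, 1.6, -0.4]
opening: 0.807
```

```bash
cat > look.py <<'E'
import sys
from h import *
from rig import read_state
k=sys.argv[1]; x,y,w,hh=map(int,sys.argv[2:6])
s=read_state(); R=s["tcp_rot"];pos=s["position"]
print(s["time_s"],pos.round(4),"yaw",np.degrees(np.arctan2(R[1,0],R[0,0])).round(2),s["force"].round(2),s["moment"].round(3),"open",s["opening"]*87,s["joint_positions"].round(1), "axis",R[:,1].round(4))
im=imaging.capture("scene")[:,:,::-1].copy(); cv2.imwrite(f"pics/scene{k}.png",im)
it=imaging.capture("top")[:,:,::-1].copy(); cv2.imwrite(f"pics/top{k}.png",it)
tip=pos+R[:,1]*.008
S=600/max(w,hh)
b=cv2.resize(im[y:y+hh,x:x+w],None,fx=S,fy=S,interpolation=2)
q=(proj("scene",tip)[0]+.5-[x,y])*S; cv2.circle(b,tuple(int(i) for i in q),4,(0,0,255),1); print("tip px",proj("scene",tip))
cv2.imwrite(f"pics/s{k}.png",b)
E
python3 look.py 2 170 140 120 120
```

```text
3.8 [ 0.5284 -0.2912  0.1433] yaw 86.56 [-0.67  1.63 -0.42] [ 0.091 -0.14   0.015] open 70.21804894083579 [ -39.6   32.1   88.2    0.3   59.7 -126.3] axis [ 0.0018  0.0037 -1.    ]
tip px [[229.24159127 197.00340645]]
```

View pics/s2.png

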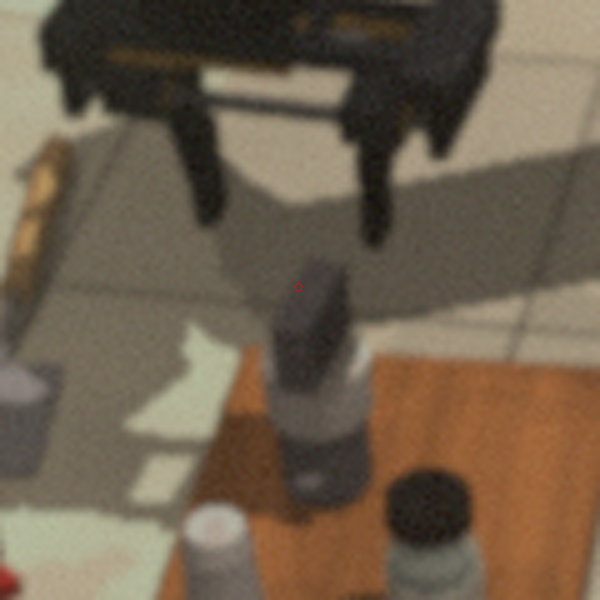

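Emit:
apply_moves(steps=[{"x": 3,"y": 2,"z": -8,"spin": 0},{"x": 0,"y": 0,"z": -8,"spin": 0},{"x": 0,"y": 0,"z": -6,"spin": 0},{"x": 0,"y": 0,"z": 0,"spin": 0}])

```text
time_s: 4.3
position: [0.5342, -0.29, 0.1224]
tcp_rot: [[0.059, 0.007, -0.998], [0.998, -0.0, 0.059], [0.0, -1.0, -0.007]]
force: [-0.3, 0.4, 0.7]
opening: 0.804
```

```bash
python3 look.py 3 170 140 120 120
```

```text
4.3 [ 0.5342 -0.29    0.1224] yaw 86.63 [-0.3   0.36  0.68] [ 0.057 -0.151  0.073] open 69.93410207753296 [ -39.1   33.8   88.8    0.3   57.  -125.9] axis [ 7.e-03 -4.e-04 -1.e+00]
tip px [[229.91661071 205.6775833 ]]
```

View pics/s3.png

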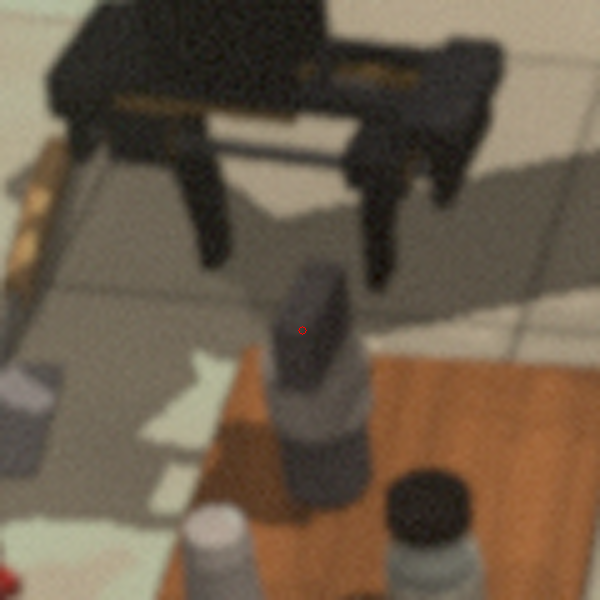

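View pics/top3.png

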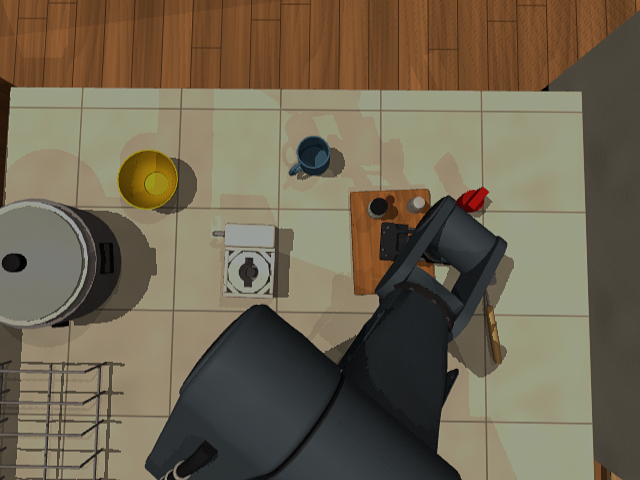

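By the image the tips are about 28 mm above where the pose puts them. I can test this cleanly: close here. At the stated geometry the jaws would stop at 20 mm on the bar. If the image is right they will close on nothing.

Emit:
apply_moves(steps=[{"x": 0,"y": 2,"z": 0,"spin": 0},{"x": 0,"y": 0,"z": 0,"spin": 0},{"x": 0,"y": 0,"z": 0,"spin": 0},{"x": 0,"y": 0,"z": 0,"spin": 0}], grip=30)

```text
time_s: 4.8
position: [0.5352, -0.2887, 0.1243]
tcp_rot: [[0.059, 0.01, -0.998], [0.998, -0.003, 0.059], [-0.002, -1.0, -0.01]]
force: [-0.2, 0.5, 0.0]
opening: 0.532
```

```bash
python3 look.py 4 170 140 120 120
```

```text
4.8 [ 0.5352 -0.2887  0.1243] yaw 86.63 [-0.24  0.46  0.03] [ 0.118 -0.13   0.029] open 46.241512619893086 [ -39.    33.6   88.9    0.3   56.9 -125.8] axis [ 0.0098 -0.0027 -0.9999]
tip px [[230.25666753 205.33261209]]
```

View pics/s4.png

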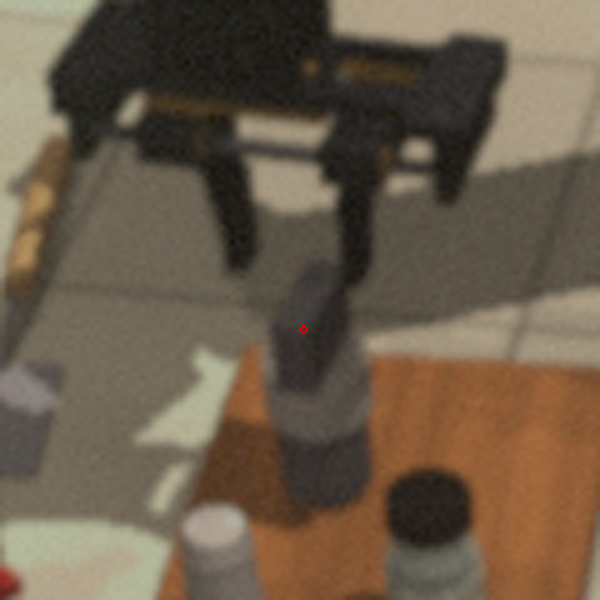

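Run:
```python
from h import *
def grip(pos,yaw,op,dz):
    P=[box(-op/2-.015,-op/2,-.0095,.0095,-.008+dz,.062+dz),box(op/2,op/2+.015,-.0095,.0095,-.008+dz,.062+dz),box(-.095,.095,-.0375,.0375,.062+dz,.1+dz)]
    return pose(P,*pos,yaw)
pos=(.5352,-.2887,.1243);L=[]
for dp,dz in((0,0),(0,.03),(-.038,0)):
  for c in("top","scene"):
    im=cv2.imread(f"pics/{c}4.png"); g=grip((pos[0]+dp,pos[1],pos[2]),np.radians(86.6),.046,dz)
    roi=(360,200,450,290) if c=="top" else (160,130,270,240)
    draw(c,im,g,400/(roi[2]-roi[0])*.66,roi,"pics/t.png"); L.append(cv2.resize(cv2.imread("pics/t.png"),(264,264)))
cv2.imwrite("pics/g.png",np.vstack([np.hstack(L[0::2]),np.hstack(L[1::2])]))
```

```text
(no output)
```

View pics/g.png

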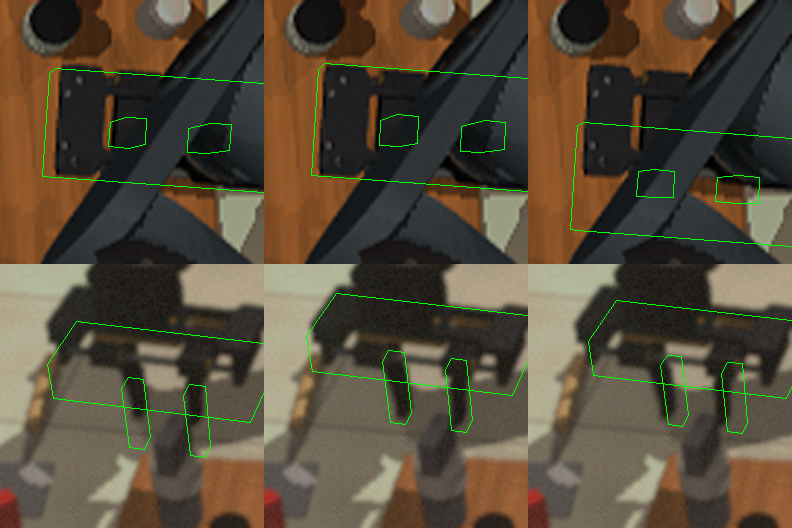

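Both overlays show the gripper about 30 mm higher than its reported z, and a few mm toward −y. I'll trust relative measures: reopen, shift +y, and go down in guarded steps.

Emit:
apply_moves(steps=[{"x": -1,"y": 4,"z": 0,"spin": 0},{"x": 0,"y": 0,"z": -5,"spin": 0},{"x": 0,"y": 0,"z": -6,"spin": 0},{"x": 0,"y": 0,"z": 0,"spin": 0}], grip=64)

```text
time_s: 5.3
position: [0.534, -0.2843, 0.1125]
tcp_rot: [[0.059, 0.01, -0.998], [0.998, -0.003, 0.059], [-0.002, -1.0, -0.01]]
force: [0.6, 0.5, 0.2]
opening: 0.69
```

```bash
python3 look.py 5 170 140 120 120
```

```text
5.3 [ 0.534  -0.2843  0.1125] yaw 86.62 [0.62 0.5  0.23] [ 0.094 -0.131  0.004] open 60.02057881758821 [ -38.7   34.3   89.9    0.3   55.2 -125.5] axis [ 0.0098 -0.0027 -0.9999]
tip px [[232.68954289 209.17928868]]
```

View pics/s5.png

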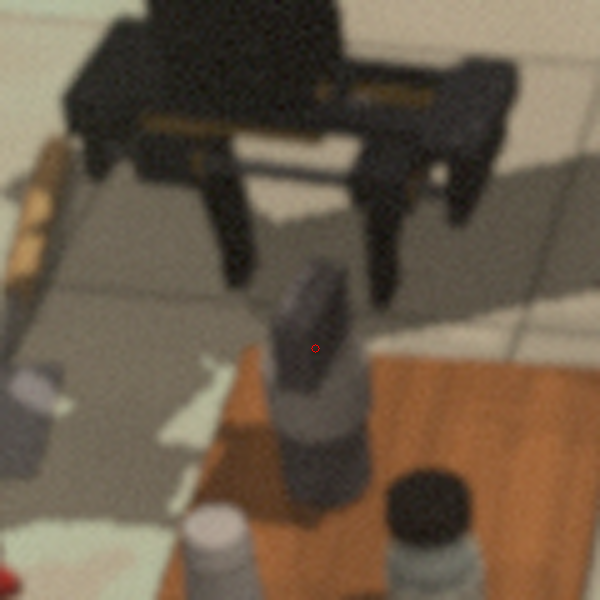

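Emit:
apply_moves(steps=[{"x": 0,"y": 0,"z": -4,"spin": 0},{"x": 0,"y": 0,"z": -3,"spin": 0},{"x": 0,"y": 0,"z": 0,"spin": 0}])

```text
time_s: 5.7
position: [0.5347, -0.285, 0.1057]
tcp_rot: [[0.059, 0.011, -0.998], [0.998, -0.004, 0.059], [-0.003, -1.0, -0.011]]
force: [-0.2, 0.6, -0.1]
opening: 0.735
```

Emit:
apply_moves(steps=[{"x": 0,"y": 0,"z": -3,"spin": 0},{"x": 0,"y": 0,"z": -3,"spin": 0},{"x": 0,"y": 0,"z": 0,"spin": 0}])

```text
time_s: 6.0
position: [0.5347, -0.285, 0.0991]
tcp_rot: [[0.059, 0.011, -0.998], [0.998, -0.004, 0.059], [-0.003, -1.0, -0.011]]
force: [0.2, 0.9, 0.2]
opening: 0.737
```

```bash
python3 look.py 6 170 140 120 120
```

```text
6.0 [ 0.5347 -0.285   0.0991] yaw 86.61 [0.18 0.9  0.17] [ 0.074 -0.076 -0.019] open 64.12177094613884 [ -38.7   35.4   90.4    0.3   53.6 -125.5] axis [ 0.0112 -0.0039 -0.9999]
tip px [[232.82124066 213.81922861]]
```

View pics/s6.png

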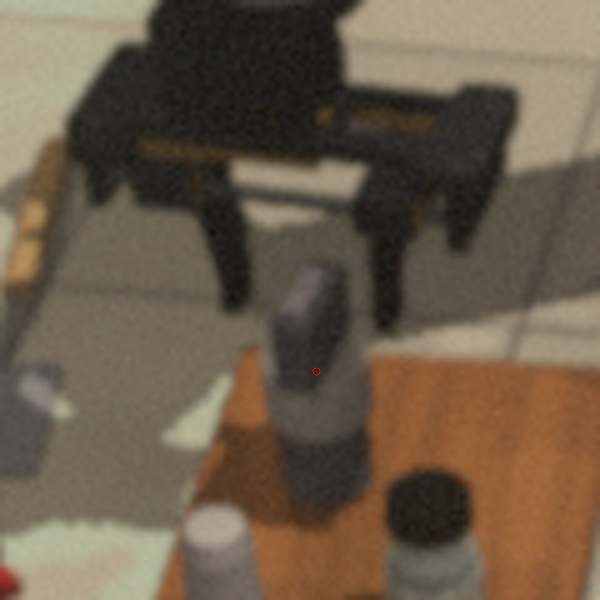

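Emit:
apply_moves(steps=[{"x": 0,"y": 0,"z": 0,"spin": 0},{"x": 0,"y": 0,"z": 0,"spin": 0},{"x": 0,"y": 0,"z": 0,"spin": 0},{"x": 0,"y": 0,"z": 0,"spin": 0},{"x": 0,"y": 0,"z": 0,"spin": 0}], grip=36)

```text
time_s: 6.6
position: [0.5352, -0.2854, 0.1]
tcp_rot: [[0.059, 0.013, -0.998], [0.998, -0.005, 0.059], [-0.004, -1.0, -0.013]]
force: [0.0, 0.9, -0.5]
opening: 0.435
```

The jaws went past 52 mm to 38 mm without contact, so the tips are above the white body. That confirms the picture: the reported z reads about 30 mm low. I'll lower a bit more and grip.

Emit:
apply_moves(steps=[{"x": 0,"y": 0,"z": -6,"spin": 0},{"x": 0,"y": 0,"z": -4,"spin": 0},{"x": 0,"y": 0,"z": -3,"spin": 0}])

```text
time_s: 6.9
position: [0.5355, -0.2857, 0.0865]
tcp_rot: [[0.059, 0.013, -0.998], [0.998, -0.006, 0.059], [-0.005, -1.0, -0.014]]
force: [0.8, -0.4, 0.1]
opening: 0.418
```

```bash
python3 look.py 7 170 140 120 120
```

```text
6.9 [ 0.5355 -0.2857  0.0865] yaw 86.61 [ 0.78 -0.41  0.09] [ 0.083 -0.158 -0.042] open 36.33264507369608 [ -38.7   36.4   90.9    0.3   51.9 -125.5] axis [ 0.0135 -0.0057 -0.9999]
tip px [[232.94644697 218.18387672]]
```

View pics/s7.png

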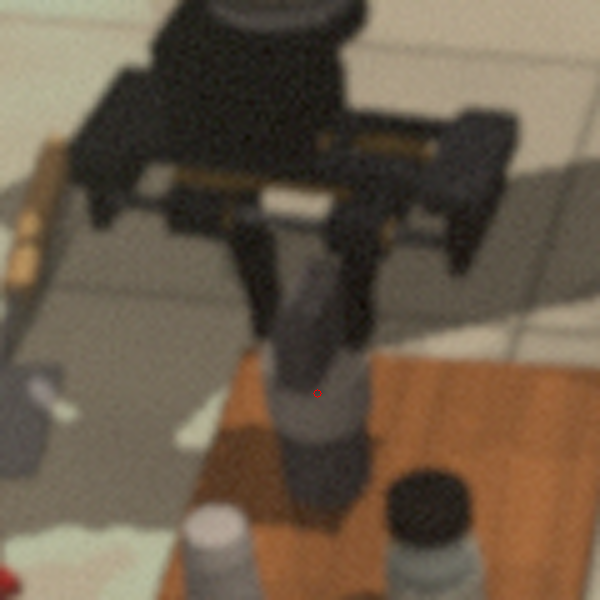

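Emit:
apply_moves(steps=[{"x": 0,"y": 0,"z": 0,"spin": 0},{"x": 0,"y": 0,"z": 0,"spin": 0},{"x": 0,"y": 0,"z": 0,"spin": 0},{"x": 0,"y": 0,"z": 0,"spin": 0}], grip=5)

```text
time_s: 7.4
position: [0.5352, -0.2855, 0.086]
tcp_rot: [[0.059, 0.012, -0.998], [0.998, -0.005, 0.059], [-0.004, -1.0, -0.013]]
force: [-0.1, -0.4, -1.3]
opening: 0.231
```

```bash
python3 look.py 8 170 140 120 120
```

```text
7.4 [ 0.5352 -0.2855  0.086 ] yaw 86.62 [-0.13 -0.42 -1.27] [ 0.156 -0.114  0.009] open 20.128296242757557 [ -38.7   36.5   90.9    0.3   51.9 -125.5] axis [ 0.0124 -0.005  -0.9999]
tip px [[233.06963835 218.26230753]]
```

View pics/s8.png

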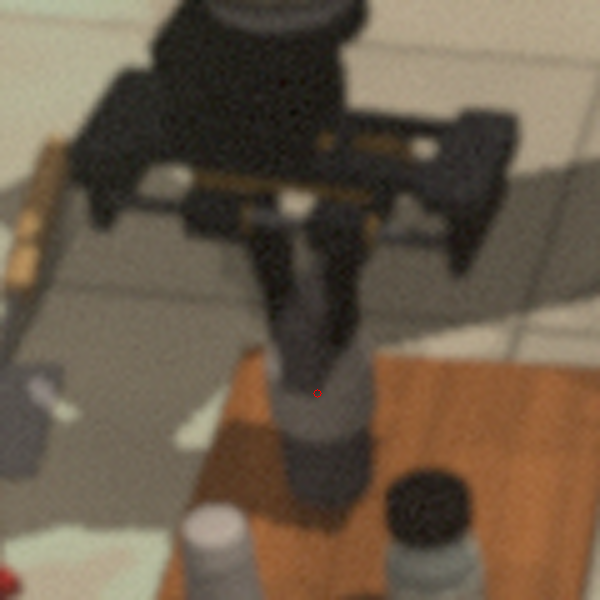

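The cartridge is gripped at 20.1 mm, standing on the board (z 0.018) with TCP z reading 0.086, so the underside is the reading minus 0.068. Lift and carry.

Emit:
apply_moves(steps=[{"x": 0,"y": 0,"z": 8,"spin": 0},{"x": 0,"y": 0,"z": 16,"spin": 0},{"x": 0,"y": 0,"z": 20,"spin": 0},{"x": 0,"y": 0,"z": 20,"spin": 0},{"x": 0,"y": 8,"z": 16,"spin": 0},{"x": -2,"y": 16,"z": 10,"spin": 0},{"x": -4,"y": 25,"z": 4,"spin": 0},{"x": -5,"y": 30,"z": 0,"spin": 0},{"x": -5,"y": 30,"z": 0,"spin": 0.01},{"x": -5,"y": 30,"z": 0,"spin": 0.01},{"x": -5,"y": 30,"z": 0,"spin": 0.01},{"x": -5,"y": 30,"z": 0,"spin": 0.01}])

```text
time_s: 8.7
position: [0.4989, -0.0774, 0.1858]
tcp_rot: [[0.023, 0.011, -1.0], [1.0, -0.002, 0.023], [-0.002, -1.0, -0.011]]
force: [0.5, -0.3, -2.0]
opening: 0.228
```

Emit:
apply_moves(steps=[{"x": -5,"y": 30,"z": 0,"spin": 0.005},{"x": -4,"y": 30,"z": 0,"spin": 0},{"x": -4,"y": 30,"z": 0,"spin": 0},{"x": -4,"y": 30,"z": 0,"spin": 0},{"x": -3,"y": 20,"z": 0,"spin": 0},{"x": -1,"y": 10,"z": 0,"spin": 0},{"x": 0,"y": 3,"z": 0,"spin": 0},{"x": 0,"y": 0,"z": 0,"spin": 0}])

```text
time_s: 9.5
position: [0.4673, 0.0903, 0.1867]
tcp_rot: [[0.01, 0.005, -1.0], [1.0, 0.001, 0.01], [0.001, -1.0, -0.005]]
force: [0.0, -0.9, -1.6]
opening: 0.233
```

```bash
python3 look.py 9 330 120 140 140
python3 - <<'E'
from h import *
from rig import spotter
for c in ("scene","top"):
    for d in spotter.cut_out("cartridge_mid",c): print(c,d["score"],d["rect"])
E
```

```text
9.5 [0.4673 0.0903 0.1867] yaw 89.44 [ 0.04 -0.86 -1.56] [ 0.082 -0.135  0.027] open 20.30387031607682 [-2.600e+00  1.940e+01  1.037e+02  1.000e-01  5.660e+01 -9.210e+01] axis [ 0.0047  0.001  -1.    ]
tip px [[396.34271326 180.22051909]]
scene 0.89 [140.1, 225.8, 35.8, 50.5]
scene 0.63 [383.4, 150.8, 30.7, 54.2]
scene 0.56 [248.9, 234.8, 17.0, 36.5]
top 0.81 [455.5, 186.1, 34.3, 24.1]
```

View pics/s9.png

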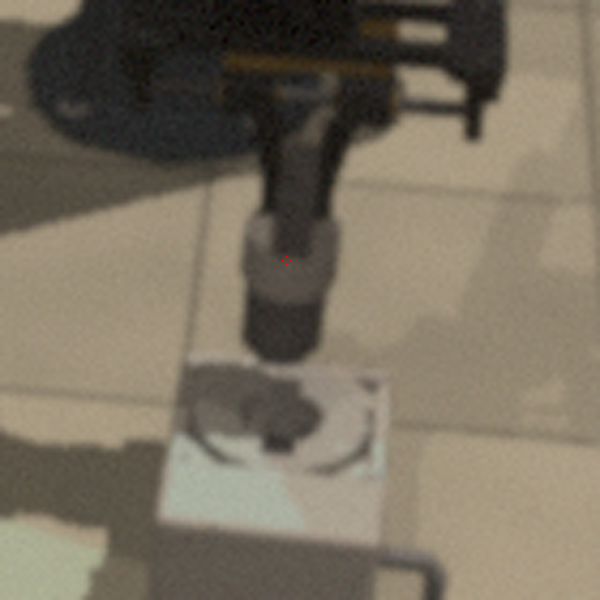

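View pics/top9.png

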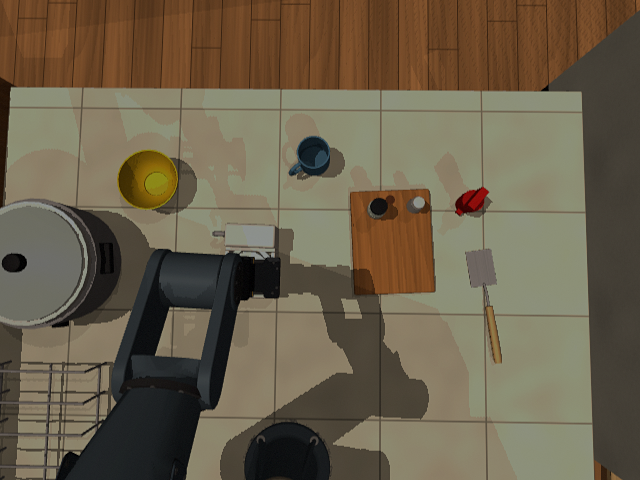

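```bash
cat > ov.py <<'E'
import sys
from h import *
k,x,y,z,a,ux,uy,ua,h=sys.argv[1],*map(float,sys.argv[2:])
pc=pose(CART[:4],x/1e3,y/1e3,z/1e3,a)
pu=pose([circ(.0235,h/1e3),circ(.048,h/1e3),box(-.035,.035,-.0095,.0095,h/1e3,h/1e3+.0001),box(-.06,.06,-.06,.06,.072,.0721)],ux/1e3,uy/1e3,0,ua)
draw("scene",cv2.imread(f"pics/scene{k}.png"),pc+pu,9,(370,155,440,240),"pics/o.png")
E
python3 ov.py 9 466 91 118.7 -.01 467.7 95.6 -.016 80
```

```text
(no output)
```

View pics/o.png

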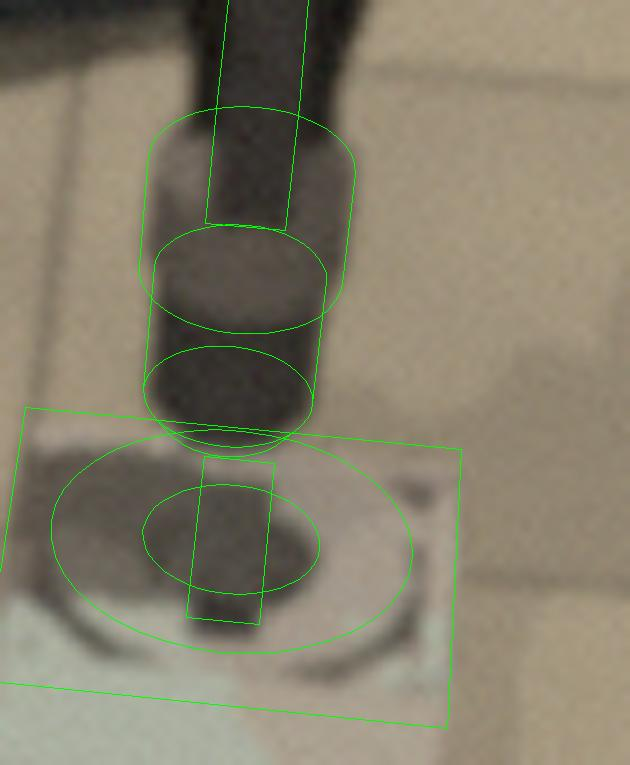

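Emit:
apply_moves(steps=[{"x": 3,"y": 2,"z": -6,"spin": 0},{"x": 3,"y": 2,"z": -8,"spin": 0},{"x": 0,"y": 0,"z": -4,"spin": 0},{"x": 0,"y": 0,"z": 0,"spin": 0}])

```text
time_s: 10.1
position: [0.4753, 0.0915, 0.1666]
tcp_rot: [[0.016, 0.005, -1.0], [1.0, 0.001, 0.016], [0.001, -1.0, -0.005]]
force: [0.1, 0.2, -1.3]
opening: 0.224
```

```bash
python3 look.py 10 330 120 140 140;python3 ov.py 10 467 95 97 -.01 467.7 96 -.016 79
```

```text
10.1 [0.4753 0.0915 0.1666] yaw 89.11 [ 0.05  0.24 -1.25] [ 0.061 -0.145 -0.028] open 19.4984574261196 [-2.400e+00  2.170e+01  1.039e+02  1.000e-01  5.410e+01 -9.150e+01] axis [ 4.8e-03  6.0e-04 -1.0e+00]
tip px [[395.98413974 189.39530958]]
```

View pics/o.png

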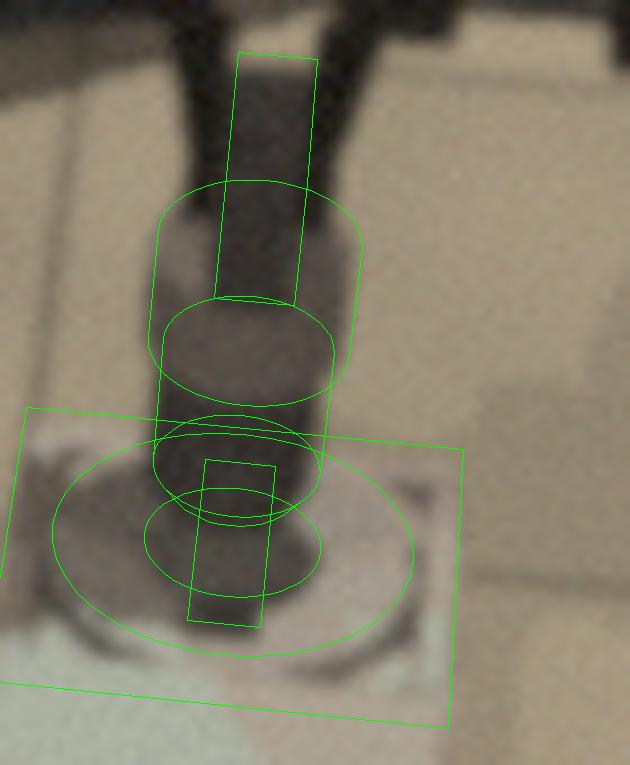

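Emit:
apply_moves(steps=[{"x": -2,"y": 2.5,"z": -4,"spin": 0},{"x": 0,"y": 0,"z": -4,"spin": 0},{"x": 0,"y": 0,"z": -3,"spin": 0}])

```text
time_s: 10.5
position: [0.4738, 0.0944, 0.156]
tcp_rot: [[0.015, 0.007, -1.0], [1.0, 0.001, 0.015], [0.001, -1.0, -0.007]]
force: [0.7, -0.5, -1.5]
opening: 0.232
```

Emit:
apply_moves(steps=[{"x": 0,"y": 0,"z": -3,"spin": 0},{"x": 0,"y": 0,"z": -3,"spin": 0}])

```text
time_s: 10.7
position: [0.4737, 0.0945, 0.1495]
tcp_rot: [[0.015, 0.007, -1.0], [1.0, 0.001, 0.015], [0.001, -1.0, -0.007]]
force: [0.3, 0.7, -2.0]
opening: 0.225
```

Emit:
apply_moves(steps=[{"x": 0,"y": 0,"z": -3,"spin": 0},{"x": 0,"y": 0,"z": -2,"spin": 0}])

```text
time_s: 10.9
position: [0.4736, 0.0944, 0.1439]
tcp_rot: [[0.015, 0.007, -1.0], [1.0, 0.001, 0.015], [0.001, -1.0, -0.007]]
force: [0.3, 0.0, -1.5]
opening: 0.227
```

Emit:
apply_moves(steps=[{"x": 0,"y": 0,"z": -2,"spin": 0},{"x": 0,"y": 0,"z": -2,"spin": 0}])

```text
time_s: 11.1
position: [0.4737, 0.0944, 0.1396]
tcp_rot: [[0.015, 0.007, -1.0], [1.0, 0.001, 0.015], [0.001, -1.0, -0.007]]
force: [-0.4, -0.5, -1.7]
opening: 0.229
```

```bash
python3 look.py 11 330 120 140 140;python3 ov.py 11 469 95.7 73 -.01 468.7 95.7 -.016 79
```

```text
11.1 [0.4737 0.0944 0.1396] yaw 89.13 [-0.36 -0.51 -1.73] [ 0.116 -0.123  0.028] open 19.949694592031268 [-2.000e+00  2.410e+01  1.058e+02  1.000e-01  4.970e+01 -9.120e+01] axis [ 7.3e-03  6.0e-04 -1.0e+00]
tip px [[396.31561227 198.53122717]]
```

View pics/o.png

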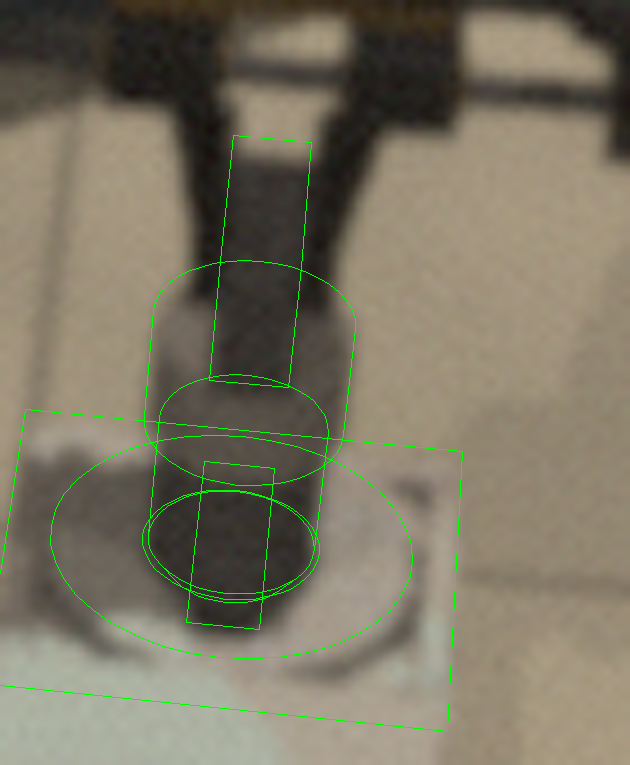

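The nose is at the bore mouth and centred, with no force. Continue down with feedback.

Emit:
apply_moves(steps=[{"x": 0,"y": 0,"z": -2,"spin": 0},{"x": 0,"y": 0,"z": -2,"spin": 0}])

```text
time_s: 11.4
position: [0.4739, 0.0944, 0.1355]
tcp_rot: [[0.015, 0.008, -1.0], [1.0, 0.001, 0.015], [0.001, -1.0, -0.008]]
force: [0.3, 0.1, -2.5]
opening: 0.23
```

Emit:
apply_moves(steps=[{"x": 0,"y": 0,"z": -2,"spin": 0},{"x": 0,"y": 0,"z": -1.5,"spin": 0}])

```text
time_s: 11.6
position: [0.4739, 0.0944, 0.1318]
tcp_rot: [[0.015, 0.008, -1.0], [1.0, 0.001, 0.015], [0.001, -1.0, -0.008]]
force: [0.6, -0.2, -2.3]
opening: 0.227
```

Emit:
apply_moves(steps=[{"x": 0,"y": 0,"z": -2,"spin": 0},{"x": 0,"y": 0,"z": -1.5,"spin": 0}])

```text
time_s: 11.8
position: [0.4739, 0.0944, 0.1279]
tcp_rot: [[0.015, 0.008, -1.0], [1.0, 0.001, 0.015], [0.001, -1.0, -0.008]]
force: [0.8, 0.3, -1.8]
opening: 0.229
```

Emit:
apply_moves(steps=[{"x": 0,"y": 0,"z": -1.5,"spin": 0},{"x": 0,"y": 0,"z": -1.5,"spin": 0}])

```text
time_s: 12.0
position: [0.474, 0.0944, 0.1246]
tcp_rot: [[0.015, 0.008, -1.0], [1.0, 0.001, 0.015], [0.001, -1.0, -0.008]]
force: [0.2, 0.0, -2.2]
opening: 0.226
```

Emit:
apply_moves(steps=[{"x": 0,"y": 0,"z": -1.5,"spin": 0},{"x": 0,"y": 0,"z": -1.5,"spin": 0}])

```text
time_s: 12.2
position: [0.474, 0.0944, 0.1214]
tcp_rot: [[0.015, 0.008, -1.0], [1.0, 0.001, 0.015], [0.001, -1.0, -0.008]]
force: [0.6, 1.1, -2.5]
opening: 0.228
```

Emit:
apply_moves(steps=[{"x": 0,"y": 0,"z": -1.5,"spin": 0},{"x": 0,"y": 0,"z": -1.5,"spin": 0}])

```text
time_s: 12.4
position: [0.474, 0.0944, 0.1181]
tcp_rot: [[0.015, 0.008, -1.0], [1.0, 0.001, 0.015], [0.001, -1.0, -0.008]]
force: [-0.1, 0.0, -1.2]
opening: 0.224
```

Emit:
apply_moves(steps=[{"x": 0,"y": 0,"z": -1.5,"spin": 0},{"x": 0,"y": 0,"z": -1.5,"spin": 0}])

```text
time_s: 12.6
position: [0.4741, 0.0944, 0.1149]
tcp_rot: [[0.015, 0.008, -1.0], [1.0, 0.001, 0.015], [0.001, -1.0, -0.008]]
force: [0.3, -0.3, -1.7]
opening: 0.228
```

```bash
python3 look.py 12 330 120 140 140
```

```text
12.6 [0.4741 0.0944 0.1149] yaw 89.13 [ 0.26 -0.28 -1.66] [ 0.119 -0.107 -0.016] open 19.798968026911417 [-2.00e+00  2.65e+01  1.07e+02  1.00e-01  4.60e+01 -9.12e+01] axis [ 8.e-03  5.e-04 -1.e+00]
tip px [[395.42747677 207.02230456]]
```

View pics/s12.png

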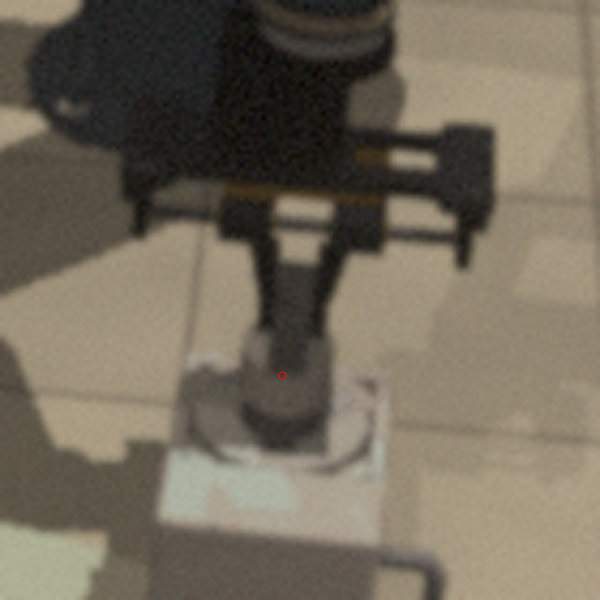

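Emit:
apply_moves(steps=[{"x": 0,"y": 0,"z": -1.5,"spin": 0},{"x": 0,"y": 0,"z": -1.5,"spin": 0}])

```text
time_s: 12.9
position: [0.4743, 0.0944, 0.1121]
tcp_rot: [[0.015, 0.008, -1.0], [1.0, 0.001, 0.015], [0.001, -1.0, -0.008]]
force: [-0.6, 0.3, 2.3]
opening: 0.228
```

Emit:
apply_moves(steps=[{"x": 0,"y": 0,"z": -1.5,"spin": 0},{"x": 0,"y": 0,"z": -1.5,"spin": 0}])

```text
time_s: 13.1
position: [0.4744, 0.0944, 0.1097]
tcp_rot: [[0.015, 0.009, -1.0], [1.0, 0.001, 0.015], [0.001, -1.0, -0.009]]
force: [-2.2, 0.2, 4.8]
opening: 0.229
```

Emit:
apply_moves(steps=[{"x": 0,"y": 0,"z": -1.5,"spin": 0},{"x": 0,"y": 0,"z": -1.5,"spin": 0}])

```text
time_s: 13.3
position: [0.4746, 0.0944, 0.1075]
tcp_rot: [[0.015, 0.01, -1.0], [1.0, 0.0, 0.015], [0.001, -1.0, -0.01]]
force: [-1.7, -0.2, 7.0]
opening: 0.231
```

Spring contact at about z 0.115, rising about 1 N/mm. Press on to a contact force near 14 N, which is about +12 on the reading after the 1.9 N weight bias.

Emit:
apply_moves(steps=[{"x": 0,"y": 0,"z": -1.5,"spin": 0},{"x": 0,"y": 0,"z": -1.5,"spin": 0}])

```text
time_s: 13.5
position: [0.4748, 0.0944, 0.1058]
tcp_rot: [[0.015, 0.01, -1.0], [1.0, 0.0, 0.015], [0.0, -1.0, -0.01]]
force: [-1.9, -0.6, 11.2]
opening: 0.227
```

Emit:
apply_moves(steps=[{"x": 0,"y": 0,"z": -1.2,"spin": 0}])

```text
time_s: 13.6
position: [0.4748, 0.0944, 0.1053]
tcp_rot: [[0.015, 0.011, -1.0], [1.0, 0.0, 0.015], [0.0, -1.0, -0.011]]
force: [-2.5, -0.1, 9.7]
opening: 0.226
```

Emit:
apply_moves(steps=[{"x": 0,"y": 0,"z": -1,"spin": 0}])

```text
time_s: 13.7
position: [0.4748, 0.0944, 0.1052]
tcp_rot: [[0.015, 0.011, -1.0], [1.0, 0.0, 0.015], [0.0, -1.0, -0.011]]
force: [-2.7, -0.3, 10.0]
opening: 0.231
```

Emit:
apply_moves(steps=[{"x": -0.5,"y": 0,"z": -1.8,"spin": 0},{"x": -0.4,"y": 0,"z": -1.4,"spin": 0}])

```text
time_s: 13.9
position: [0.4746, 0.0943, 0.1041]
tcp_rot: [[0.015, 0.013, -1.0], [1.0, -0.0, 0.015], [-0.0, -1.0, -0.013]]
force: [-1.5, -0.3, 11.4]
opening: 0.229
```

Emit:
apply_moves(steps=[{"x": -0.2,"y": 0,"z": -1.4,"spin": 0}])

```text
time_s: 14.0
position: [0.4747, 0.0943, 0.1038]
tcp_rot: [[0.015, 0.014, -1.0], [1.0, -0.0, 0.015], [-0.0, -1.0, -0.014]]
force: [-2.8, -0.3, 11.7]
opening: 0.225
```

Emit:
apply_moves(steps=[{"x": -0.3,"y": 0,"z": -1.5,"spin": -0.06},{"x": -0.3,"y": 0,"z": -1.5,"spin": -0.06}])

```text
time_s: 14.2
position: [0.4752, 0.0941, 0.1033]
tcp_rot: [[0.137, 0.017, -0.99], [0.991, -0.003, 0.137], [-0.0, -1.0, -0.018]]
force: [-2.2, -0.6, 12.4]
opening: 0.227
```

```bash
cat > st.py <<'E'
from rig import read_state
import numpy as np
s=read_state();R=s["tcp_rot"]
print(s["time_s"],s["position"].round(4),"yaw",np.degrees(np.arctan2(R[1,0],R[0,0])).round(2),s["force"].round(2),s["moment"].round(3),"axis",R[:,1].round(4))
E
python3 st.py
```

```text
14.2 [0.4752 0.0941 0.1033] yaw 82.11 [-2.24 -0.6  12.35] [0.065 0.455 0.09 ] axis [ 0.0173 -0.0028 -0.9998]
```

Emit:
apply_moves(steps=[{"x": -0.5,"y": 0,"z": -1.4,"spin": -0.06},{"x": -0.5,"y": 0,"z": -1.4,"spin": -0.06}])

```text
time_s: 14.4
position: [0.4755, 0.0939, 0.1032]
tcp_rot: [[0.259, 0.021, -0.966], [0.966, -0.006, 0.259], [-0.0, -1.0, -0.021]]
force: [-1.6, -1.0, 13.4]
opening: 0.231
```

```bash
python3 st.py
```

```text
14.4 [0.4755 0.0939 0.1032] yaw 74.99 [-1.59 -0.98 13.36] [0.039 0.477 0.045] axis [ 0.0206 -0.0057 -0.9998]
```

It turns freely. I'll add x correction against the creeping drift, and turn faster.

Emit:
apply_moves(steps=[{"x": -1.2,"y": 0.2,"z": -1.2,"spin": -0.12},{"x": -1.2,"y": 0.2,"z": -1.2,"spin": -0.12}])

```text
time_s: 14.6
position: [0.4754, 0.0938, 0.1037]
tcp_rot: [[0.488, 0.025, -0.872], [0.873, -0.012, 0.488], [0.001, -1.0, -0.027]]
force: [-1.7, -1.3, 12.6]
opening: 0.231
```

```bash
python3 st.py
```

```text
14.6 [0.4754 0.0938 0.1037] yaw 60.79 [-1.66 -1.3  12.6 ] [-0.113  0.294  0.07 ] axis [ 0.0245 -0.0121 -0.9996]
```

Emit:
apply_moves(steps=[{"x": -1.2,"y": 0.3,"z": -1.3,"spin": -0.13},{"x": -1.2,"y": 0.3,"z": -1.3,"spin": -0.13}])

```text
time_s: 14.8
position: [0.4748, 0.0938, 0.1038]
tcp_rot: [[0.703, 0.025, -0.711], [0.711, -0.02, 0.702], [0.003, -0.999, -0.032]]
force: [-2.6, -1.1, 11.5]
opening: 0.227
```

```bash
python3 st.py
```

```text
14.8 [0.4748 0.0938 0.1038] yaw 45.35 [-2.62 -1.12 11.46] [-0.124  0.455  0.047] axis [ 0.025  -0.0201 -0.9995]
```

Emit:
apply_moves(steps=[{"x": -1.2,"y": 0.6,"z": -1.5,"spin": -0.13},{"x": -1.2,"y": 0.6,"z": -1.5,"spin": -0.13}])

```text
time_s: 15.0
position: [0.474, 0.0941, 0.1036]
tcp_rot: [[0.867, 0.023, -0.498], [0.499, -0.029, 0.866], [0.006, -0.999, -0.036]]
force: [-2.2, -2.7, 12.0]
opening: 0.228
```

```bash
python3 st.py
```

```text
15.0 [0.474  0.0941 0.1036] yaw 29.93 [-2.24 -2.69 11.98] [-0.434  0.491 -0.005] axis [ 0.0233 -0.0285 -0.9993]
```

Emit:
apply_moves(steps=[{"x": -0.8,"y": -0.4,"z": -1.5,"spin": -0.12},{"x": -0.8,"y": -0.4,"z": -1.5,"spin": -0.1}])

```text
time_s: 15.2
position: [0.4741, 0.0932, 0.1034]
tcp_rot: [[0.957, 0.021, -0.289], [0.289, -0.034, 0.957], [0.01, -0.999, -0.039]]
force: [-2.3, 0.5, 13.3]
opening: 0.227
```

```bash
python3 st.py
```

```text
15.2 [0.4741 0.0932 0.1034] yaw 16.8 [-2.32  0.47 13.32] [ 0.218  0.386 -0.007] axis [ 0.0209 -0.034  -0.9992]
```

Emit:
apply_moves(steps=[{"x": -0.8,"y": 0.2,"z": -1.3,"spin": -0.06},{"x": -0.6,"y": 0.2,"z": -1.3,"spin": -0.05}])

```text
time_s: 15.4
position: [0.474, 0.0934, 0.1035]
tcp_rot: [[0.984, 0.021, -0.177], [0.178, -0.037, 0.983], [0.014, -0.999, -0.04]]
force: [-2.1, -1.2, 12.6]
opening: 0.228
```

```bash
python3 st.py
```

```text
15.4 [0.474  0.0934 0.1035] yaw 10.23 [-2.06 -1.22 12.62] [-0.098  0.633  0.079] axis [ 0.0205 -0.0371 -0.9991]
```

Emit:
apply_moves(steps=[{"x": -0.6,"y": 0.2,"z": -1.3,"spin": -0.04}])

```text
time_s: 15.5
position: [0.4738, 0.0934, 0.1035]
tcp_rot: [[0.99, 0.02, -0.136], [0.137, -0.039, 0.99], [0.015, -0.999, -0.041]]
force: [-1.9, -0.7, 12.1]
opening: 0.23
```

```bash
python3 st.py
```

```text
15.5 [0.4738 0.0934 0.1035] yaw 7.87 [-1.87 -0.74 12.13] [-0.153  0.572  0.013] axis [ 0.0203 -0.0385 -0.9991]
```

Emit:
apply_moves(steps=[{"x": -0.6,"y": 0.2,"z": -1.3,"spin": -0.03}])

```text
time_s: 15.6
position: [0.4733, 0.0934, 0.1035]
tcp_rot: [[0.994, 0.02, -0.106], [0.107, -0.04, 0.993], [0.016, -0.999, -0.042]]
force: [-3.7, -0.8, 13.9]
opening: 0.226
```

```bash
python3 st.py
```

```text
15.6 [0.4733 0.0934 0.1035] yaw 6.13 [-3.75 -0.77 13.89] [-0.058  0.692  0.268] axis [ 0.0199 -0.0398 -0.999 ]
```

Emit:
apply_moves(steps=[{"x": 0,"y": 0.2,"z": -1.2,"spin": -0.03}])

```text
time_s: 15.7
position: [0.4726, 0.0934, 0.1034]
tcp_rot: [[0.997, 0.018, -0.076], [0.077, -0.041, 0.996], [0.014, -0.999, -0.043]]
force: [-5.1, -0.4, 13.5]
opening: 0.224
```

```bash
python3 st.py
```

```text
15.7 [0.4726 0.0934 0.1034] yaw 4.42 [-5.06 -0.41 13.53] [-0.01   0.938  0.217] axis [ 0.0177 -0.0413 -0.999 ]
```

Emit:
apply_moves(steps=[{"x": -0.3,"y": 0,"z": -1.2,"spin": -0.03}])

```text
time_s: 15.8
position: [0.4719, 0.0934, 0.1034]
tcp_rot: [[0.999, 0.016, -0.047], [0.048, -0.042, 0.998], [0.014, -0.999, -0.043]]
force: [-2.3, 1.5, 11.6]
opening: 0.226
```

```bash
python3 st.py
```

```text
15.8 [0.4719 0.0934 0.1034] yaw 2.75 [-2.33  1.47 11.63] [0.095 0.524 0.562] axis [ 0.0163 -0.0424 -0.999 ]
```

Both lugs are at the stop: Mz 0.56 N·m, about 86° turned including slot play. Let it up gently.

Emit:
apply_moves(steps=[{"x": 0,"y": 0,"z": 0.5,"spin": 0},{"x": 0,"y": 0,"z": 1,"spin": 0}])

```text
time_s: 16.0
position: [0.4717, 0.0935, 0.1057]
tcp_rot: [[0.999, 0.017, -0.051], [0.052, -0.043, 0.998], [0.015, -0.999, -0.044]]
force: [-0.1, 0.7, 2.1]
opening: 0.229
```

```bash
python3 st.py
```

```text
16.0 [0.4717 0.0935 0.1057] yaw 2.96 [-0.1   0.75  2.11] [0.138 0.128 0.434] axis [ 0.017  -0.0432 -0.9989]
```

Emit:
apply_moves(steps=[{"x": 0,"y": 0,"z": 1,"spin": 0},{"x": 0,"y": 0,"z": 1,"spin": 0}])

```text
time_s: 16.2
position: [0.4717, 0.0936, 0.1076]
tcp_rot: [[0.998, 0.017, -0.053], [0.053, -0.043, 0.998], [0.015, -0.999, -0.044]]
force: [-0.3, 0.2, 0.3]
opening: 0.227
```

```bash
python3 st.py
```

```text
16.2 [0.4717 0.0936 0.1076] yaw 3.06 [-0.27  0.2   0.3 ] [ 0.184 -0.033  0.432] axis [ 0.017  -0.0434 -0.9989]
```

Emit:
apply_moves(steps=[{"x": 0,"y": 0,"z": 0,"spin": 0.015}])

```text
time_s: 16.3
position: [0.4718, 0.0936, 0.1077]
tcp_rot: [[0.998, 0.018, -0.068], [0.068, -0.043, 0.997], [0.015, -0.999, -0.044]]
force: [-1.2, 0.0, 6.0]
opening: 0.226
```

```bash
python3 look.py 13 340 150 110 110
```

```text
16.3 [0.4718 0.0936 0.1077] yaw 3.91 [-1.24  0.02  5.96] [0.041 0.177 0.082] open 19.69295982726407 [ -0.4  27.2 107.8  -3.5  44.1  -1.8] axis [ 0.0179 -0.0429 -0.9989]
tip px [[394.75698577 208.81202052]]
```

View pics/s13.png

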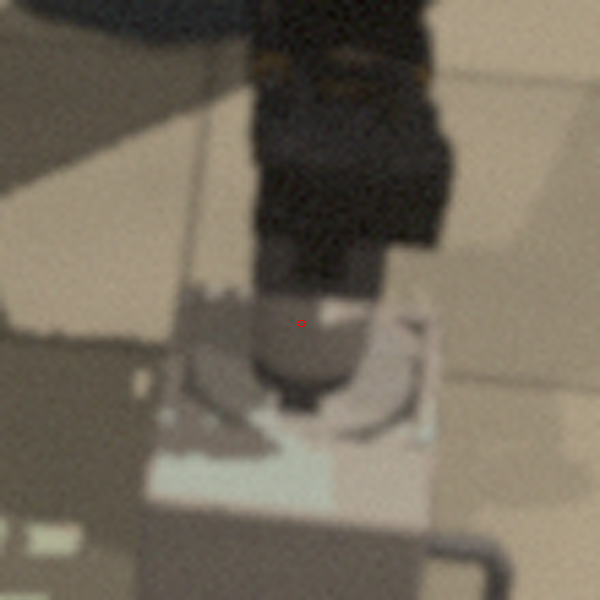

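Relieving the torque freed it: spring force is back at about 8 N with Mz near 0. Continue letting up.

Emit:
apply_moves(steps=[{"x": 0,"y": 0,"z": 0.7,"spin": 0.003},{"x": 0,"y": 0,"z": 0.7,"spin": 0}])

```text
time_s: 16.6
position: [0.4718, 0.0937, 0.1095]
tcp_rot: [[0.997, 0.018, -0.068], [0.069, -0.042, 0.997], [0.015, -0.999, -0.043]]
force: [-1.2, 0.2, 3.8]
opening: 0.229
```

```bash
python3 st.py
```

```text
16.6 [0.4718 0.0937 0.1095] yaw 3.97 [-1.18  0.18  3.76] [0.04  0.237 0.066] axis [ 0.0177 -0.042  -0.999 ]
```

Emit:
apply_moves(steps=[{"x": 0,"y": 0,"z": 0.7,"spin": 0},{"x": 0,"y": 0,"z": 0.7,"spin": 0}])

```text
time_s: 16.8
position: [0.4718, 0.0935, 0.1106]
tcp_rot: [[0.998, 0.017, -0.068], [0.068, -0.042, 0.997], [0.014, -0.999, -0.043]]
force: [0.8, -1.1, -6.5]
opening: 0.229
```

```bash
python3 st.py
```

```text
16.8 [0.4718 0.0935 0.1106] yaw 3.92 [ 0.84 -1.1  -6.46] [ 0.06  -0.21   0.094] axis [ 0.0173 -0.0418 -0.999 ]
```

It rose about 7 mm and now pulls at −4.5 N, so the lugs are at the notch tops: locked. I'll ease the pull and open.

Emit:
apply_moves(steps=[{"x": 0,"y": 0,"z": -0.5,"spin": 0}])

```text
time_s: 16.9
position: [0.4719, 0.0935, 0.1101]
tcp_rot: [[0.998, 0.017, -0.067], [0.068, -0.042, 0.997], [0.015, -0.999, -0.043]]
force: [-0.7, 0.7, 5.8]
opening: 0.23
```

Emit:
apply_moves(steps=[{"x": 0,"y": 0,"z": 0,"spin": 0},{"x": 0,"y": 0,"z": 0,"spin": 0},{"x": 0,"y": 0,"z": 0,"spin": 0},{"x": 0,"y": 0,"z": 0,"spin": 0}], grip=45)

```text
time_s: 17.3
position: [0.4728, 0.0934, 0.1095]
tcp_rot: [[0.998, 0.019, -0.066], [0.067, -0.042, 0.997], [0.016, -0.999, -0.043]]
force: [-0.3, 0.1, -0.3]
opening: 0.48
```

```bash
python3 look.py 14 340 150 110 110
```

```text
17.3 [0.4728 0.0934 0.1095] yaw 3.85 [-0.29  0.14 -0.28] [ 0.039 -0.119  0.001] open 41.75764928034226 [ -0.5  27.  107.6  -3.4  44.3  -1.9] axis [ 0.0188 -0.0415 -0.999 ]
tip px [[394.71310739 208.43927532]]
```

View pics/s14.png

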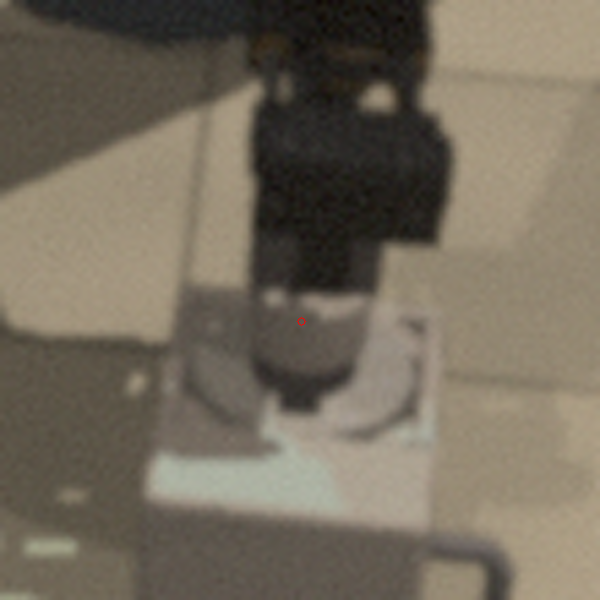

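Released with zero force. Retract straight up.

Emit:
apply_moves(steps=[{"x": 0,"y": 0,"z": 3,"spin": 0},{"x": 0,"y": 0,"z": 8,"spin": 0},{"x": 0,"y": 0,"z": 15,"spin": 0},{"x": 0,"y": 0,"z": 20,"spin": 0},{"x": 0,"y": 0,"z": 25,"spin": 0},{"x": 0,"y": 0,"z": 25,"spin": 0},{"x": 0,"y": 0,"z": 20,"spin": 0},{"x": 0,"y": -40,"z": 0,"spin": 0},{"x": 0,"y": -40,"z": 0,"spin": 0},{"x": 0,"y": -40,"z": 0,"spin": 0},{"x": 0,"y": -40,"z": 0,"spin": 0},{"x": 0,"y": -20,"z": 0,"spin": 0}])

```text
time_s: 18.6
position: [0.4727, -0.0892, 0.2385]
tcp_rot: [[0.997, 0.029, -0.076], [0.077, -0.043, 0.996], [0.026, -0.999, -0.045]]
force: [-0.4, -0.3, 0.0]
opening: 0.517
```

```bash
python3 look.py 15 340 150 110 110
python3 - <<'E'
from h import *
a=cv2.imread("pics/top15.png")[230:310,205:315];b=cv2.imread("pics/s15.png")
a=cv2.resize(a,None,fx=3.6,fy=3.6,interpolation=2);b=cv2.resize(b,(400,400))
c=np.zeros((400,800,3),np.uint8);c[:a.shape[0],:a.shape[1]]=a;c[:,400:]=b;cv2.imwrite("pics/fin.png",c)
E
```

```text
18.6 [ 0.4727 -0.0892  0.2385] yaw 4.42 [-0.36 -0.27  0.03] [ 0.025 -0.062 -0.004] open 45.01719204545945 [-22.9  14.9 100.6  -1.8  62.  -26.4] axis [ 0.0294 -0.0433 -0.9986]
tip px [[318.38783222 156.24665016]]
```

View pics/fin.png

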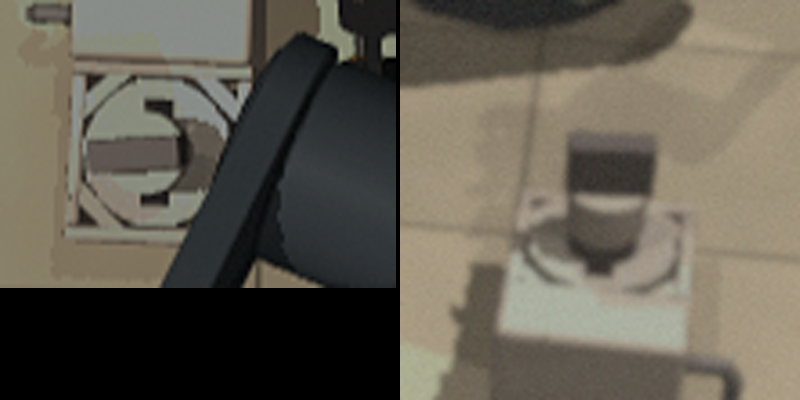

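View pics/scene15.png

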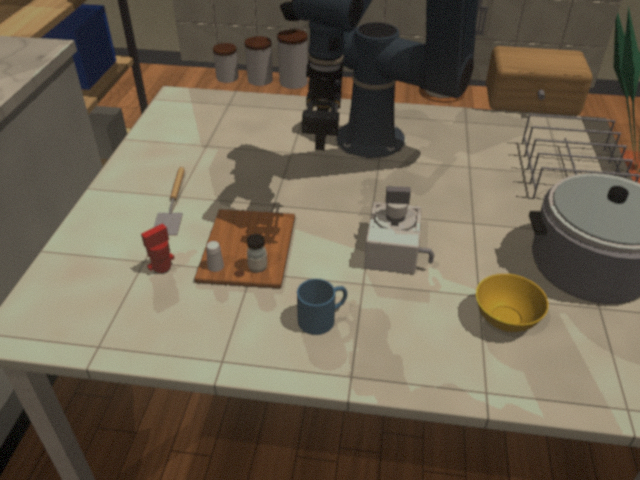

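The cartridge stands upright in the collar at scene (397,200), with its bar across the slots, and the other objects are unmoved. A quick height check in the picture: locked underside should be about 43 mm, against about 36 mm if stuck.

Run:
```python
from h import *
L=[]
for z in(.043,.036):
    draw("scene",cv2.imread("pics/scene15.png"),pose([CART[2],CART[3]],.468,.0955,z,1.5+.07),8,(370,175,425,240),f"pics/z.png"); L.append(cv2.imread("pics/z.png")[:, :400])
cv2.imwrite("pics/zz.png",np.hstack(L))
```

```text
(no output)
```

View pics/zz.png

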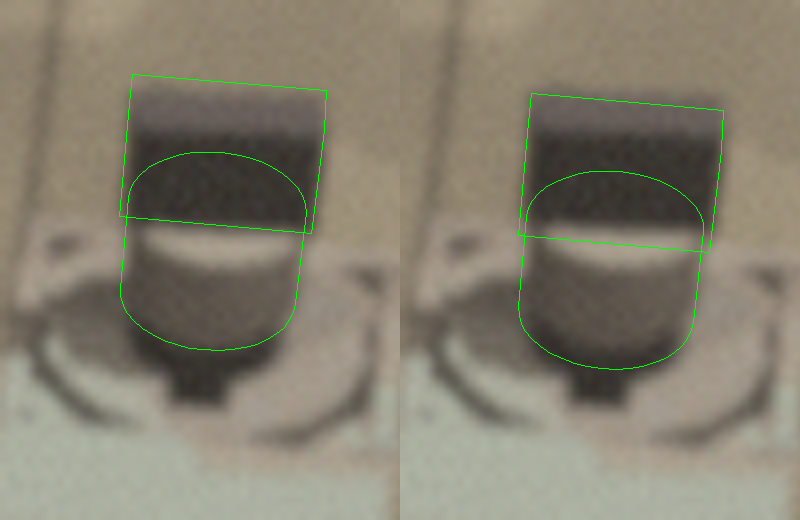

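```bash
python3 -c "
from rig import job
print(job.hand_in())"
```

```text
the job is handed in; nothing more can be done
None
```

The filter cartridge is fitted in the water filter and, as far as I can tell, locked. I handed the job in at about 18.7 s of the 64 s allowed.

**What I did:** I picked the grey and white cartridge from the board and left the red look-alike alone. Its lugs went into the slots without contact force. I felt the spring at about 47 mm underside height, which puts the collar about 3 mm below nominal. I pressed to about 13–15 N and turned it clockwise about 86° (slot play included) until both lugs met the stop. Then I let it rise and released it. The contact readings stayed well under the 30 N and 50 N limits.

**Last checks:**
- **Locked:** it rose about 7 mm when let up. It then resisted a light upward pull of about 4.5 N, as it would with the lugs in the notches.
- **Final pictures:** the cartridge stands upright with its bar across the slots, and the other objects look unmoved. The gripper is clear of everything.

**What disagreed:**
- **Gripper height:** the images, and a test closing of the jaws, put the gripper about 30 mm higher than its reported position. I set heights from the cartridge standing on the board and from contact instead.
- **Lock height in the picture:** the body and the bottom of the bar match the locked height, but the top of the bar looks about 2 pixels low. The bar looked short in earlier overlays too, so I relied on the rise and the pull.
- **Tool tilt:** the tool tilted up to about 2.6° while pressing and turning. The contact forces stayed low through it.

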